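# Put the butter dish into the display drawer

## Robot

A 6-joint arm with a two-finger parallel gripper is mounted at the origin on the work surface. World frame = base frame: x ahead of the robot, y to its left, z up, the work surface at z = 0. Lengths are in m, angles in rad, forces in N, time in s.
With the tool pointing down it reaches from about 0.3 to 1 m from the base axis. Payload 5.1 kg.
Tool frame: the origin (TCP) lies between the finger pads; the fingertips stand 14 mm ahead of it and the grasp point (between the pads) lies 5 mm behind it; z points along the fingers, y is the direction in which the jaws open and shut (so a half turn about z gives the same grasp; the last joint's range is limited). The gripper opens to 95 mm and grips with 3 to 60 N. Pads are 20 mm wide; open, the fingers measure 119 mm over their backs; the gripper's body (75 mm by 180 mm) begins 59 mm behind the grasp point.
Start: joints at [-1.367, 0.124, 1.65, -0, 1.367, -0.083], TCP at [0.184, -0.623, 0.229] pointing down, gripper open.
Joint ranges: [-2.61, 2.61], [-1.02, 2.33], [0.03, 2.71], [-1.35, 4.49], [0.32, 2.68], [-2.91, 2.91]. Speed limits (rad/s): [2.57, 2.57, 3.14, 3.14, 3.14, 3.14].

## Interface

Orientations are given as a rotation vector (axis times angle).
In Python, from plant import * gives the robot as it stands.
- The arm moves only by the shell command python3 -m creep 'ROWS'. ROWS is JSON, a list of rows, each an object with "slide": the shift along the world's x, y, z in m, a list of three; "turn": the turn, a rotation vector about the world's x, y, z in degrees, a list of three; "fingers": the closure, from -1 (fully open) to 1 (shut). A call has 1 to 10 rows; each row shifts and turns the commanded pose from where the row before left it; what a row does not reach is not made up. A row lasts 1/8 s, in which the tool goes at most 62.5 mm and 10.7 degrees, less where a joint would pass 70% of its speed; a pose out of reach is approached as far as the arm can. A call with a gripper value outside its range is refused whole. The fingers move at their own pace and stop on an object; the grip force is fixed at half the most. Time passes only in rows, so rows that do not move let the fingers close. It gives the time, the measured TCP pose, the force and the opening at its end, in the units of the state.
- get_obs(): the state, without advancing time (a new reading comes with each control period).
- snapshot(name): name is "scene" or "side" or "wrist"; returns a dict with "image" (384x512x3 uint8, blue, green, red), "mtx" (3x3 intrinsics, pixels), "distortion" ([k1, k2, p1, p2, k3] as OpenCV has them; the pictures are not rectified), "R" (3x3) and "t" (3): a world point X has camera coordinates R X + t. Camera axes: x right, y down, z forward; pixel columns grow to the right and rows downward; lengths in m; the calibration is good to about 2 mm. A picture is of the moment at which its call begins. There is no depth.
- job_done(): hands the job in, once; it reports no verdict.
The state is a dict: "clock": time; "q": joint angles; "joint_vel": joint speeds; "tau": joint torques, N m; "eef_pos": TCP position; "ee_rot": TCP orientation; "contact_force": force on the tool from outside, world axes, zero at the start; "wrist_torque": the same for the moment, N m; "grip_width": finger opening in m.
Only numpy, scipy, OpenCV 4.12 (cv2) and the standard library are available. Lean on these libraries where they do the work, as an engineer would, in place of code of your own. Each camera call takes 0.05 s, during which the arm holds its last target.

## Task

Pull the chest's drawer all the way out to its stop, then set the white butter dish flat on the floor of the drawer's empty compartment, and after that put its cover on it so that it sits down fully inside the dish's rim. Leave the drawer fully out and the covered dish standing in it. It is china: set both pieces down gently, do not drop them, and leave the other things on the table where they are.

Things in the scene. Friction and masses are not known exactly. Their poses are not given: they have to be found in the camera images.
- top_edge (a point): Mid front lower edge of the top board of a low fixed wooden chest, 150 above the table; axes: x from the chest's front to its back, z up. Chest 320 wide (y), 166 high, one drawer below, open shelf above. The board, 350 wide, overhangs the closed drawer's face by 28 and blocks a tool pointing straight down at the knob: lean it back toward the robot 30-45 deg, fingers down and toward the chest.
- drawer (a joint): Drawer travel in m: 0 closed, 0.185 at its stop; slides along the chest's -x, starts 0 to 0.02, stays where it is left (about 2 N friction, no spring).
- knob_grip (a point): Middle of the head of the drawer's only knob (round, brass), 29 in front of the drawer's face, 54 above the table, moves with the drawer; axes as the chest's. Head 28 to 30 across and 17 long in x (9 in front of this point to 8 behind), stem behind it 15 across. Pinch the head from its two sides (along y).
- bay (a point): Floor (z = 24) of the drawer's empty compartment, at the chest's -y side (robot's right); moves with the drawer, axes as the chest's. Midway across, 89 behind the drawer's face. Compartment 165 (y) x 225 (x), front wall at x = -68; at the stop it is open above to x = +68. Above the floor: walls 40, divider 34, drawer front 57. The other compartment holds two fixed china pots.
- dish_mid (a point): Centre (half-way up) of the loose white china butter dish, rectangular, 104 (x) x 62 (y) x 16 high, z up. Floor 8 thick (its top level with this point); rim 4 thick, 8 above the floor; inside 96 x 54. About 0.2 kg. Grasp across the 62 width. On the table this point is at z = 8.
- cover_mid (a point): Centre (half-way up) of the loose white china cover: hollow box open below, 84 (x) x 44 (y), roof 36 high, on it a bar grip 36 long (x), 12 wide (y), top at 58; z up. About 0.18 kg. On the table this point is at z = 29. Seated: long side along the dish's (either way round), play 6 (x), 5 (y) each way, this point 29 above dish_mid.
- dish: The butter dish itself: origin at the centre of its underside.
- cover: The cover itself: origin at the centre of its lower edge.
- sugar_bowl: Bystander: blue china bowl, 96 across, 55 high; origin under its centre.
- mug: Bystander: terracotta mug, 76 across, 85 high; origin under its centre.
- candlestick: Bystander: brass candlestick, 76 across the foot, 110 high; origin under its centre.
- decanter: Bystander: green glass decanter, 84 across, 160 high; origin under its centre.
- saucer: Bystander: white saucer, 130 across, 18 high; origin under its centre.
- book: Bystander: book lying flat, 110 x 160 x 28; origin under its centre.
- jar: Bystander: amber glass jar, 80 across, 110 high; origin under its centre.
Mind the look-alikes: they are no part of the job. Several things look just like the cover: the one meant starts nearest to the robot's base. What is shaped like the dish but blue is not meant.

How it is judged:
By the outcome, as a careful person would: the job done as asked, in the order asked, and still so for the second after the job is handed in, with the robot touching nothing.
It also fails if it takes over 72 s, if anything falls off the work surface, if the arm or the gripper's body presses on something with over 40 N, if the wrist force passes 120 N, or if a joint passes its speed limit or range.

## Working session

There is one attempt and no reset: what is moved stays moved. The work goes in short steps, Python scripts to look and compute and a shell command to move; the robot and the scene stay as the last step left them, time stands still between calls to the robot, and variables do not carry over. Pictures are saved under pics/ and viewed, and the job is handed in when it is done.

```bash
ls; mkdir -p pics; python3 - <<'E'
from plant import *
import cv2
print(get_obs())
for n in ["scene","side","wrist"]:
    s=snapshot(n); cv2.imwrite(f"pics/a_{n}.png",s["image"]); print(n,s["mtx"],s["distortion"],s["R"],s["t"])
E
```

```text
pics
{'clock': 0.0, 'q': array([-1.36661315e+00,  1.24467191e-01,  1.65162948e+00, -1.06752234e-05,
        1.36748888e+00, -8.26087657e-02]), 'joint_vel': array([ 0.00074819, -0.00015488, -0.00092977, -0.00107684,  0.00028955,
       -0.0002835 ]), 'tau': array([-6.78076976e-04, -4.17612255e+01, -3.59930813e+01,  7.74932373e-02,
        4.93787625e-02, -1.81725745e-04]), 'eef_pos': array([ 0.18371281, -0.62287851,  0.22743787]), 'ee_rot': array([-3.10737994e+00, -4.48668643e-01,  2.06432634e-04]), 'contact_force': array([-0.3200016 , -0.6637464 ,  0.49834787]), 'wrist_torque': array([ 0.0304381 , -0.03615996,  0.04006542]), 'grip_width': 0.09516511619938559}
scene [[389.77257184   0.         252.19353083]
 [  0.         389.77257184 195.7750126 ]
 [  0.           0.           1.        ]] [6.53973997e-05 0.00000000e+00 0.00000000e+00 0.00000000e+00
 0.00000000e+00] [[-0.3936864   0.91910508 -0.01602692]
 [ 0.57452112  0.23240346 -0.78480196]
 [-0.71759076 -0.31817366 -0.61953937]] [ 0.23652308 -0.22629495  1.64170498]
side [[376.08572403   0.         251.117066  ]
 [  0.         376.08572403 185.61897474]
 [  0.           0.           1.        ]] [-0.09042857  0.          0.          0.          0.        ] [[-0.80052213 -0.59927605 -0.00570432]
 [-0.30352623  0.41362547 -0.85836228]
 [ 0.51675541 -0.68540658 -0.51301234]] [0.43841712 0.28760121 1.02539954]
wrist [[340.25560883   0.         256.86802804]
 [  0.         340.25560883 192.69242039]
 [  0.           0.           1.        ]] [-0.07857799  0.          0.          0.          0.        ] [[ 0.28404609 -0.95880596 -0.00299013]
 [-0.92991977 -0.27624567  0.24277058]
 [-0.23359589 -0.06617745 -0.97007912]] [-0.64903361 -0.0296042   0.38959276]
```

View pics/a_scene.png

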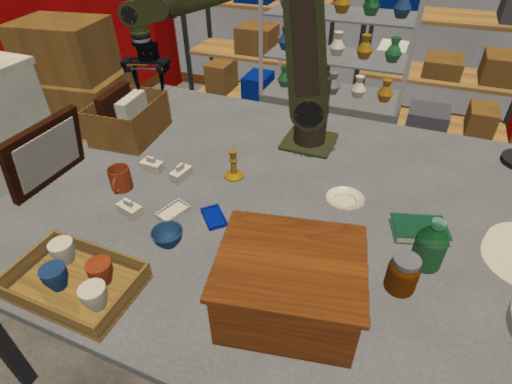

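View pics/a_side.png

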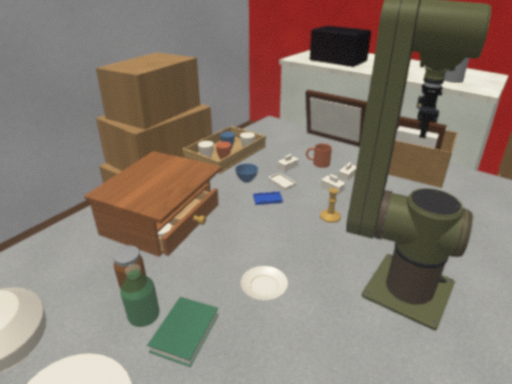

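View pics/a_wrist.png

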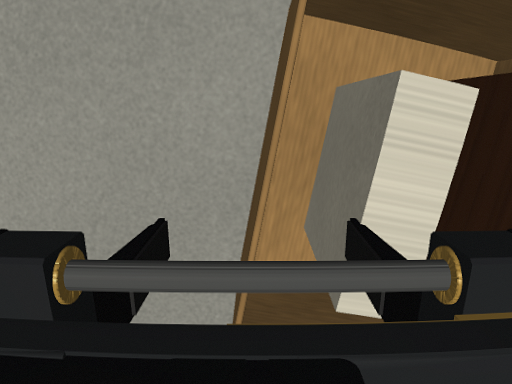

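```bash
cat > h.py <<'E'
import numpy as np, cv2
from plant import *
def ray(s,p):
    u=cv2.undistortPoints(np.array([[p]],float),s["mtx"],np.array(s["distortion"])).ravel()
    R=np.array(s["R"]);t=np.array(s["t"])
    return -R.T@t, R.T@np.array([u[0],u[1],1.])
def plane(s,p,z):
    c,d=ray(s,p); return c+d*(z-c[2])/d[2]
def tri(s1,p1,s2,p2):
    c1,d1=ray(s1,p1);c2,d2=ray(s2,p2)
    k=np.linalg.lstsq(np.c_[d1,-d2],c2-c1,rcond=None)[0]
    a=c1+k[0]*d1;b=c2+k[1]*d2
    return (a+b)/2,np.linalg.norm(a-b)
def proj(s,X):
    r=cv2.Rodrigues(np.array(s["R"]))[0]
    return cv2.projectPoints(np.atleast_2d(np.array(X,float)),r,np.array(s["t"],float),s["mtx"],np.array(s["distortion"]))[0].reshape(-1,2)
def crop(s,x0,y0,x1,y1,f,name):
    im=cv2.resize(s["image"][y0:y1,x0:x1],None,fx=f,fy=f,interpolation=cv2.INTER_CUBIC)
    st=10 if f>=5 else 20
    for x in range((x0+st-1)//st*st,x1,st):
        cv2.putText(im,str(x),(int((x-x0)*f),8),0,.3,(0,0,255),1); cv2.line(im,(int((x-x0)*f),10),(int((x-x0)*f),14),(0,0,255),1)
    for y in range((y0+st-1)//st*st,y1,st):
        cv2.putText(im,str(y),(0,int((y-y0)*f)+3),0,.3,(0,0,255),1)
    cv2.imwrite("pics/"+name,im)
E
cat > pk.py <<'E'
import pickle
E
python3 - <<'E'
from h import *
import pickle
a=snapshot("scene");b=snapshot("side")
pickle.dump((a,b),open("s0.pkl","wb"))
crop(a,100,140,230,235,6,"b1.png")
crop(b,240,140,370,210,6,"b2.png")
crop(b,85,150,225,250,5,"b3.png")
crop(a,200,205,380,355,4,"b4.png")
E
```

```text
(no output)
```

View pics/b1.png

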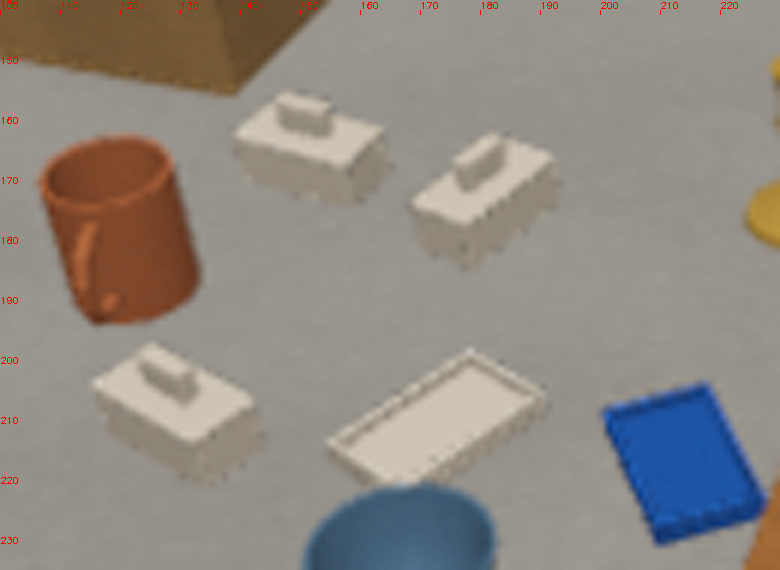

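View pics/b2.png

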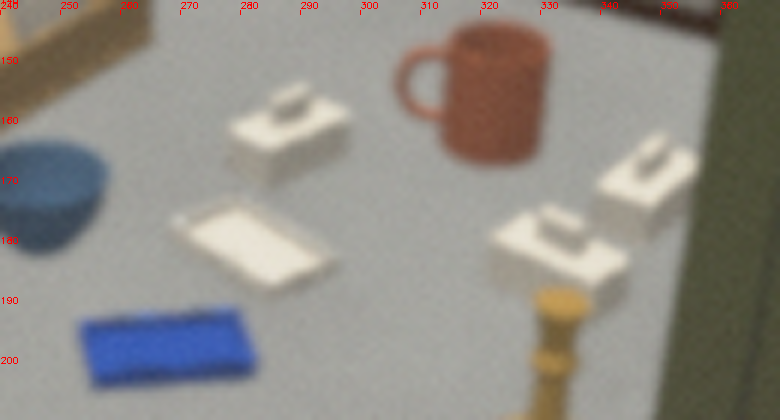

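View pics/b3.png

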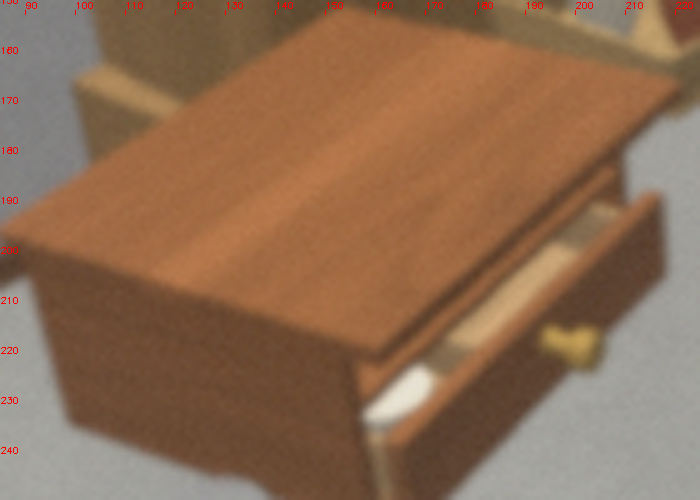

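View pics/b4.png

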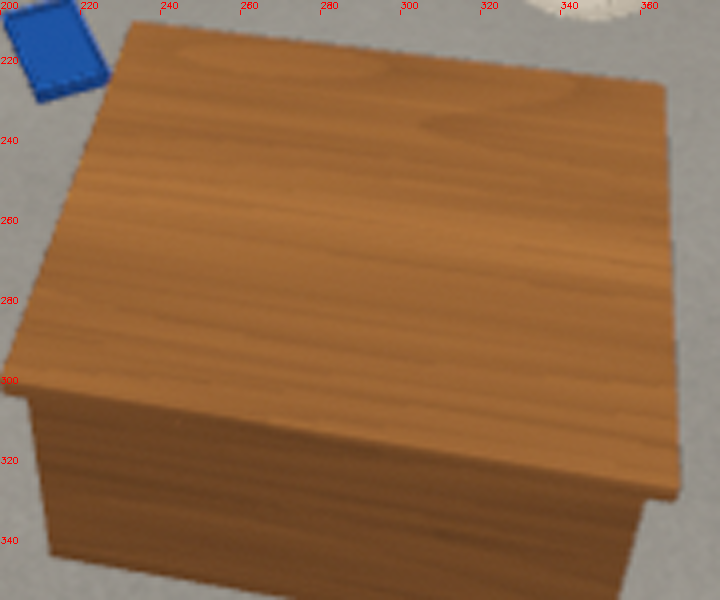

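```bash
python3 - <<'E'
from h import *
import pickle
a,b=pickle.load(open("s0.pkl","rb"))
np.set_printoptions(precision=4,suppress=True)
def mk(s,box):
    x0,y0,x1,y1=box
    hsv=cv2.cvtColor(s["image"],cv2.COLOR_BGR2HSV).astype(int)
    print(hsv[165,150],hsv[200,230])
P=lambda p,z:plane(a,p,z)
print("top fr R",P((232.5,211),.166),"L",P((364.5,226.5),.166),"bk",P((201.5,302),.166),P((369,327.5),.166))
print("side fr",plane(b,(220,167),.166),plane(b,(159.5,220),.166))
print("knob side y", plane(b,(201,219),.054))
# cover tops: 4 roof corners in scene  z=.036
for n,c in dict(A=[(146.5,155),(164,161),(156,167),(139,162)],B=[(182,161.5),(191.5,166.5),(177.5,177),(168.5,173.5)],C=[(125.5,197),(142,207),(132,213.5),(115,204)]).items():
    w=np.array([P(p,.036) for p in c]);print(n,w.mean(0),np.linalg.norm(w.mean(0)[:2]),[np.linalg.norm(w[i]-w[(i+1)%4]).round(4) for i in range(4)], np.degrees(np.arctan2(*(w[1]-w[0])[1::-1])),np.degrees(np.arctan2(*(w[2]-w[1])[1::-1])))
w=np.array([P(p,.016) for p in [(178,198),(190.5,206),(166.5,221.5),(154,214)]]);print("dish",w.mean(0),w,[np.linalg.norm(w[i]-w[(i+1)%4]).round(4) for i in range(4)])
w=np.array([plane(b,p,.016) for p in [(277,174),(295,184),(284,189.5),(268,177)]]);print("dish side",w.mean(0),w)
w=np.array([plane(b,p,.036) for p in [(344,161),(354,169),(347,175),(338,171)]]);print("A side?",w.mean(0))
w=np.array([plane(b,p,.036) for p in [(328,174.5),(343,183),(336.5,187),(321,180)]]);print("B side?",w.mean(0))
E
```

```text
top fr R [ 0.6969 -0.0133  0.166 ] L [0.6255 0.323  0.166 ] bk [0.9859 0.0525 0.166 ] [0.9128 0.3848 0.166 ]
side fr [ 0.6838 -0.0043  0.166 ] [0.6153 0.3302 0.166 ]
knob side y [0.6397 0.1498 0.054 ]
A [ 0.415  -0.4955  0.036 ] 0.6462869324778986 [np.float64(0.088), np.float64(0.046), np.float64(0.0797), np.float64(0.0521)] 82.97329097578506 -6.353199868856658
B [ 0.4224 -0.3645  0.036 ] 0.5579577098939956 [np.float64(0.0531), np.float64(0.0783), np.float64(0.0426), np.float64(0.0868)] 72.42507147913174 -9.33965241293164
C [ 0.6638 -0.4122  0.036 ] 0.7813520998955228 [np.float64(0.0862), np.float64(0.0403), np.float64(0.0837), np.float64(0.0444)] 74.74331595135754 -14.882172945924617
dish [ 0.6093 -0.2819  0.016 ] [[ 0.5494 -0.2977  0.016 ]
 [ 0.5705 -0.2361  0.016 ]
 [ 0.6664 -0.2679  0.016 ]
 [ 0.6508 -0.326   0.016 ]] [np.float64(0.065), np.float64(0.1011), np.float64(0.0601), np.float64(0.1053)]
dish side [ 0.5989 -0.2679  0.016 ] [[ 0.6431 -0.3068  0.016 ]
 [ 0.5406 -0.281   0.016 ]
 [ 0.5532 -0.2198  0.016 ]
 [ 0.6588 -0.2639  0.016 ]]
A side? [ 0.4174 -0.4825  0.036 ]
B side? [ 0.4185 -0.357   0.036 ]
```

Scene picture: three things could be the cover: A (152,165), B (181,173) and C (129,208). They measure 0.646, 0.558 and 0.781 m from the base, so B is the one meant. The white dish is at (173,211), its blue look-alike at (214,216). The first crop, b1, confirms B and the white dish. Next I'll go over the pieces for a closer look, on the way to the knob.

```bash
python3 -m creep '[{"slide":[0.027,0.037,0.017],"turn":[0,0,-4],"fingers":-1},{"slide":[0.027,0.037,0.017],"turn":[0,0,-4],"fingers":-1},{"slide":[0.027,0.037,0.017],"turn":[0,0,-4],"fingers":-1},{"slide":[0.027,0.037,0.017],"turn":[0,0,-4],"fingers":-1},{"slide":[0.027,0.037,0.017],"turn":[0,0,-4],"fingers":-1},{"slide":[0.027,0.037,0.017],"turn":[0,0,-4],"fingers":-1},{"slide":[0.027,0.037,0.017],"turn":[0,0,-4],"fingers":-1},{"slide":[0.027,0.037,0.017],"turn":[0,0,-4],"fingers":-1},{"slide":[0,0,0],"turn":[0,0,0],"fingers":-1}]'
python3 - <<'E'
from h import *
import pickle
s=snapshot("wrist");pickle.dump(s,open("w1.pkl","wb"));cv2.imwrite("pics/w1.png",s["image"]);print(-np.array(s["R"]).T@s["t"],get_obs()["eef_pos"])
E
```

```text
clock: 1.38
eef_pos: [0.4015, -0.3259, 0.3668]
ee_rot: [3.112, -0.418, 0.005]
contact_force: [-0.3, -0.6, -0.1]
grip_width: 0.0951
[ 0.46544051 -0.34414137  0.52265046] [ 0.40046984 -0.32681802  0.3654636 ]
```

View pics/w1.png

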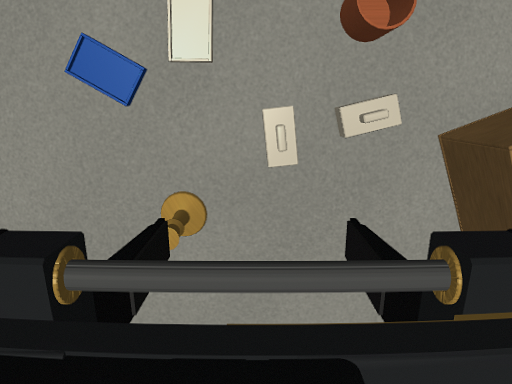

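Wrist view: cover B at (281,137), the dish cut off by the top edge at (190,28), the blue dish at (106,70), look-alike A at (370,116) and the candlestick at (183,213). Measuring B here.

```bash
cat >> h.py <<'E'
def white(s,seed,thr=165,win=70):
    im=s["image"]; hsv=cv2.cvtColor(im,cv2.COLOR_BGR2HSV)
    m=((hsv[...,2]>thr)&(hsv[...,1]<70)).astype(np.uint8)
    x,y=map(int,seed); k=np.zeros_like(m); k[max(0,y-win):y+win,max(0,x-win):x+win]=1
    m=cv2.morphologyEx(m*k,cv2.MORPH_CLOSE,np.ones((5,5)))
    n,l,st,c=cv2.connectedComponentsWithStats(m)
    i=1+np.argmax(st[1:,4]); return (l==i).astype(np.uint8)
def rect_at(s,mask,z):
    c=max(cv2.findContours(mask,0,1)[0],key=len).reshape(-1,2)
    w=np.array([plane(s,p,z)[:2] for p in c])
    r=cv2.minAreaRect((w*1000).astype(np.float32)); bx=cv2.boxPoints(r)
    e=[bx[1]-bx[0],bx[2]-bx[1]]; L=max(e,key=np.linalg.norm)
    yaw=np.degrees(np.arctan2(L[1],L[0])); yaw=(yaw+90)%180-90
    return np.array(r[0]).round(1),np.sort(r[1]).round(1),round(yaw,1)
E
python3 - <<'E'
from h import *
import pickle
s=pickle.load(open("w1.pkl","rb"))
g=cv2.cvtColor(s["image"],cv2.COLOR_BGR2HSV); print(g[120,275],g[160,285],g[50,190],g[190,280])
for t in (150,170,190):
  print("B roof",rect_at(s,white(s,(281,137),t,45),.036))
a,b=pickle.load(open("s0.pkl","rb"))
print(cv2.cvtColor(a["image"],cv2.COLOR_BGR2HSV)[205:215:3,170],cv2.cvtColor(a["image"],cv2.COLOR_BGR2HSV)[190,170])
for t in (160,175,190): print(rect_at(a,white(a,(173,211),t,22),.014),rect_at(b,white(b,(281,182),t,22),.014))
E
```

```text
[ 22  39 214] [ 21  42 201] [ 35  23 225] [ 27  20 129]
B roof (array([ 419.7, -366.1]), array([43.3, 82.9]), np.float32(-8.9))
B roof (array([ 419.6, -366.1]), array([42.2, 82.1]), np.float32(-9.3))
B roof (array([ 419.6, -366.4]), array([41.6, 81. ]), np.float32(-8.9))
[[ 18  38 153]
 [ 20  32 205]
 [ 18  32 205]
 [ 19  33 206]] [ 20  20 153]
(array([ 606.7, -282.9]), array([ 70.6, 108.1]), np.float32(-16.5)) (array([ 602., -286.]), array([191.7, 347.5]), np.float32(-54.2))
(array([ 604.7, -285.8]), array([ 63.4, 103.9]), np.float32(-16.5)) (array([ 603.8, -283.4]), array([ 73.1, 109.1]), np.float32(-16.4))
(array([ 604.6, -285.2]), array([ 59.7, 102.2]), np.float32(-16.6)) (array([ 604.7, -280.8]), array([ 61.1, 102.7]), np.float32(-16.4))
```

```bash
python3 -m creep '[{"slide":[0.0155,0.046,-0.01],"turn":[0,0,9],"fingers":-1},{"slide":[0.0155,0.046,-0.01],"turn":[0,0,9],"fingers":-1},{"slide":[0.0155,0.046,-0.015],"turn":[0,0,9],"fingers":-1},{"slide":[0.0155,0.046,-0.015],"turn":[1.94,-9.3,0],"fingers":-1},{"slide":[0.0155,0.046,-0.015],"turn":[1.94,-9.3,0],"fingers":-1},{"slide":[0.0155,0.046,-0.015],"turn":[1.94,-9.3,0],"fingers":-1},{"slide":[0.0155,0.046,-0.015],"turn":[1.94,-9.3,0],"fingers":-1},{"slide":[0.0155,0.046,-0.02],"turn":[0,0,0],"fingers":-1},{"slide":[0.0155,0.046,-0.02],"turn":[0,0,0],"fingers":-1},{"slide":[0.0155,0.046,-0.02],"turn":[0,0,0],"fingers":-1}]'
python3 - <<'E'
from h import *
import pickle
s=snapshot("wrist");pickle.dump(s,open("w2.pkl","wb"));cv2.imwrite("pics/w2.png",s["image"]);o=get_obs();print(o["eef_pos"],o["ee_rot"]);print(cv2.Rodrigues(o["ee_rot"])[0])
E
```

```text
clock: 2.68
eef_pos: [0.5549, 0.1327, 0.2082]
ee_rot: [-2.894, -0.289, -0.996]
contact_force: [0.4, -0.4, 0.4]
grip_width: 0.095
[0.55380042 0.13672946 0.20416824] [-2.8936033  -0.29351676 -0.98556763]
[[ 0.77600716  0.20256704  0.59731021]
 [ 0.15722989 -0.97925416  0.12782821]
 [ 0.61081229 -0.00528059 -0.79175783]]
```

View pics/w2.png

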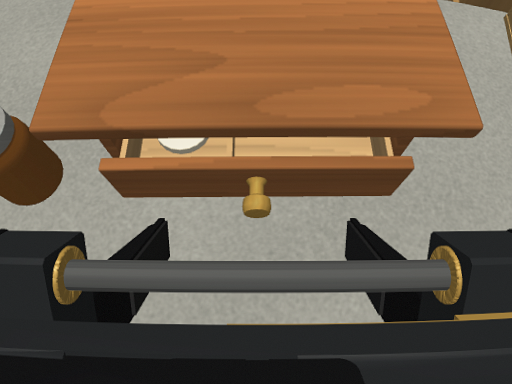

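Wrist view: drawer slightly open, knob head about (257,204), the board's front lower edge running from (32,137) to (481,132), and a pot at the left of the drawer. The right compartment is empty.

```bash
python3 - <<'E'
from h import *
import pickle
s=pickle.load(open("w2.pkl","rb"));crop(s,190,140,330,235,5,"c1.png")
np.set_printoptions(precision=4,suppress=True)
b=snapshot("side");pickle.dump(b,open("b2.pkl","wb"));crop(b,170,190,230,240,10,"c2.png")
L=plane(s,(31.5,138),.15);R=plane(s,(482,133),.15);d=L-R
print(L,R,(L+R)/2,np.linalg.norm(d),np.degrees(np.arctan2(-d[0],d[1])))
print(plane(s,(257,205),.054), plane(s,(257,198),.069))
E
```

```text
[0.6201 0.3316 0.15  ] [ 0.6966 -0.0243  0.15  ] [0.6584 0.1536 0.15  ] 0.36410387973833336 12.133397729875094
[0.6372 0.1496 0.054 ] [0.6385 0.1498 0.069 ]
```

View pics/c1.png

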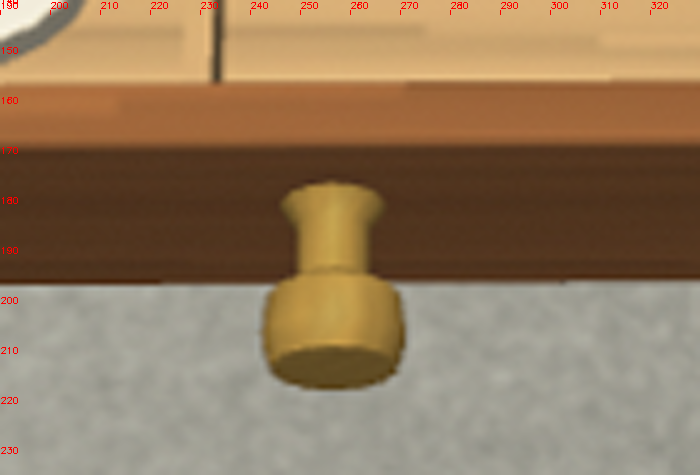

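View pics/c2.png

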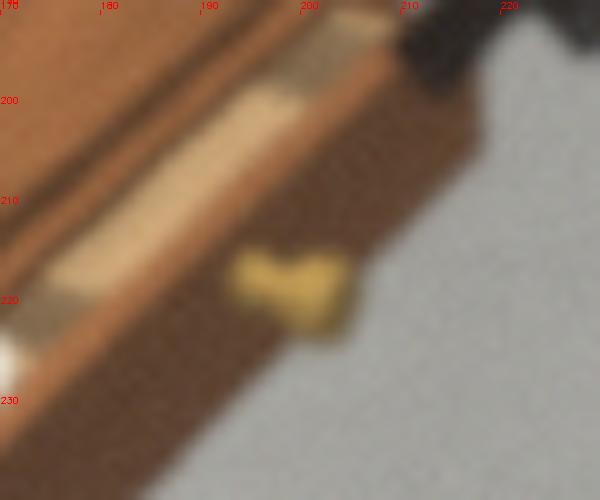

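```bash
python3 -m creep '[{"slide":[0.013,0.0005,-0.0375],"turn":[0,0,0],"fingers":-1},{"slide":[0.013,0.0005,-0.0375],"turn":[0,0,0],"fingers":-1},{"slide":[0.015,0.003,-0.02],"turn":[0,0,0],"fingers":-1},{"slide":[0.015,0.003,-0.02],"turn":[0,0,0],"fingers":-1},{"slide":[0.015,0.003,-0.02],"turn":[0,0,0],"fingers":-1},{"slide":[0.015,0.003,-0.02],"turn":[0,0,0],"fingers":-1},{"slide":[0,0,0],"turn":[0,0,0],"fingers":-1}]'
python3 - <<'E'
from h import *
s=snapshot("wrist");cv2.imwrite("pics/w3.png",s["image"]);o=get_obs();print(o["eef_pos"],o["contact_force"])
b=snapshot("side");crop(b,150,160,270,250,6,"c3.png")
E
```

```text
clock: 3.65
eef_pos: [0.6415, 0.1417, 0.0643]
ee_rot: [-2.902, -0.29, -0.964]
contact_force: [0.8, -0.0, 0.5]
grip_width: 0.0953
[0.64118241 0.14206974 0.06482867] [ 1.14009238 -0.07869923 -0.18360848]
```

View pics/w3.png

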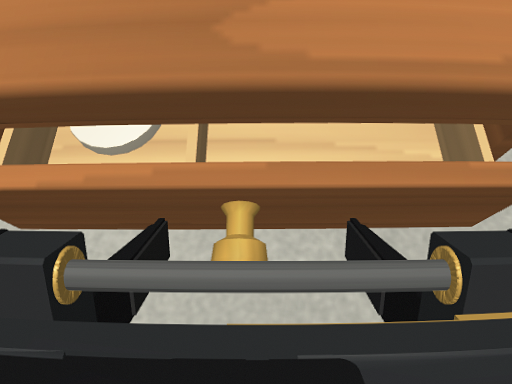

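View pics/c3.png

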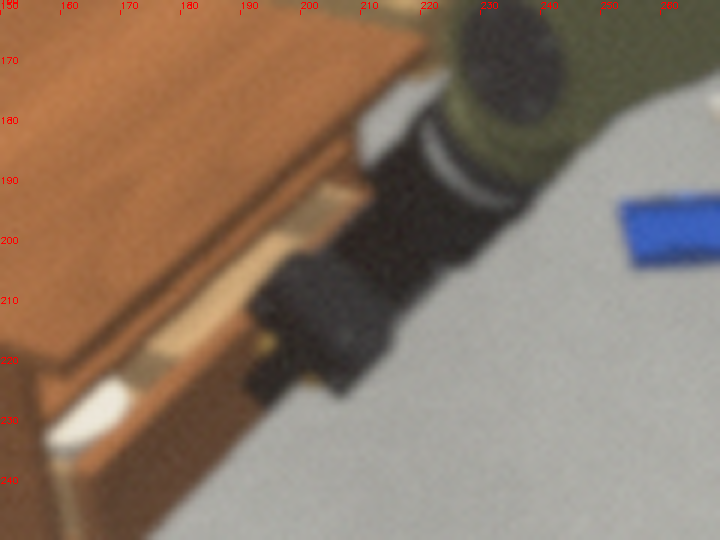

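Knob head at (239,250) in the wrist view, left of the finger mid-line at x = 257. The tool is 9 mm short in y and 14 mm high, so I'll correct that and then close.

```bash
python3 -m creep '[{"slide":[-0.001,0.0085,-0.006],"turn":[0,0,0],"fingers":-1},{"slide":[0,0,-0.008],"turn":[0,0,0],"fingers":-1},{"slide":[0,0,0],"turn":[0,0,0],"fingers":-1}]'
python3 - <<'E'
from h import *
s=snapshot("wrist");cv2.imwrite("pics/w4.png",s["image"]);o=get_obs();print(o["eef_pos"],o["contact_force"])
E
```

```text
clock: 4.12
eef_pos: [0.64, 0.1512, 0.058]
ee_rot: [-2.904, -0.294, -0.947]
contact_force: [0.7, -0.1, 0.6]
grip_width: 0.0953
[0.64020601 0.15122201 0.05821287] [-0.08871124  0.88934496  0.04325324]
```

View pics/w4.png

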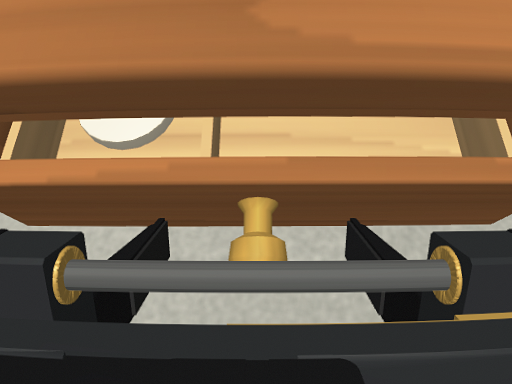

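Knob centred now, at (258,248); 8 mm further down, then close.

```bash
python3 -m creep '[{"slide":[0,0,-0.01],"turn":[0,0,0],"fingers":-1},{"slide":[0,0,0],"turn":[0,0,0],"fingers":-0.2},{"slide":[0,0,0],"turn":[0,0,0],"fingers":1},{"slide":[0,0,0],"turn":[0,0,0],"fingers":1},{"slide":[0,0,0],"turn":[0,0,0],"fingers":1},{"slide":[0,0,0],"turn":[0,0,0],"fingers":1}]'
```

```text
clock: 4.92
eef_pos: [0.6407, 0.151, 0.0525]
ee_rot: [-2.907, -0.296, -0.936]
contact_force: [-0.5, -0.1, 0.2]
grip_width: 0.0503
```

```bash
python3 -m creep '[{"slide":[0,0,0],"turn":[0,0,0],"fingers":1},{"slide":[0,0,0],"turn":[0,0,0],"fingers":1},{"slide":[0,0,0],"turn":[0,0,0],"fingers":1},{"slide":[0,0,0],"turn":[0,0,0],"fingers":1},{"slide":[0,0,0],"turn":[0,0,0],"fingers":1}]'
```

```text
clock: 5.55
eef_pos: [0.6407, 0.151, 0.0525]
ee_rot: [-2.907, -0.296, -0.935]
contact_force: [-0.1, -0.0, -0.4]
grip_width: 0.0279
```

```bash
python3 -m creep '[{"slide":[-0.01,-0.002,0],"turn":[0,0,0],"fingers":1},{"slide":[-0.0196,-0.0042,0],"turn":[0,0,0],"fingers":1},{"slide":[-0.0196,-0.0042,0],"turn":[0,0,0],"fingers":1},{"slide":[-0.0196,-0.0042,0],"turn":[0,0,0],"fingers":1},{"slide":[-0.0196,-0.0042,0],"turn":[0,0,0],"fingers":1},{"slide":[-0.0196,-0.0042,0],"turn":[0,0,0],"fingers":1},{"slide":[-0.0196,-0.0042,0],"turn":[0,0,0],"fingers":1},{"slide":[-0.0098,-0.0021,0],"turn":[0,0,0],"fingers":1}]'
python3 -c "
from h import *
s=snapshot('side');cv2.imwrite('pics/d1.png',s['image']);o=get_obs();print(o['eef_pos'],o['contact_force'])"
```

```text
clock: 6.55
eef_pos: [0.5021, 0.1221, 0.0525]
ee_rot: [-2.906, -0.296, -0.935]
contact_force: [1.5, 6.3, -1.5]
grip_width: 0.0284
[0.50168918 0.12199626 0.05244994] [-2.82782634  3.93555321  1.25153257]
```

View pics/d1.png

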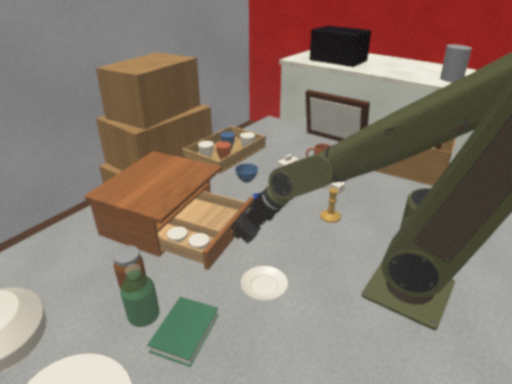

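The side view shows the drawer well out, the pots in its near compartment and the empty bay behind them. On to the stop in small rows.

```bash
python3 -m creep '[{"slide":[-0.0098,-0.0021,0],"turn":[0,0,0],"fingers":1},{"slide":[-0.0049,-0.001,0],"turn":[0,0,0],"fingers":1},{"slide":[-0.0049,-0.001,0],"turn":[0,0,0],"fingers":1}]'; python3 -m creep '[{"slide":[-0.0049,-0.001,0],"turn":[0,0,0],"fingers":1},{"slide":[0,0,0],"turn":[0,0,0],"fingers":1}]'
```

```text
clock: 6.98
eef_pos: [0.4831, 0.1181, 0.0524]
ee_rot: [-2.906, -0.296, -0.935]
contact_force: [0.1, 5.2, -0.9]
grip_width: 0.0285
clock: 7.22
eef_pos: [0.4781, 0.1171, 0.0524]
ee_rot: [-2.906, -0.296, -0.934]
contact_force: [-3.5, 5.6, 2.7]
grip_width: 0.0281
```

```bash
python3 -m creep '[{"slide":[-0.0049,-0.001,0],"turn":[0,0,0],"fingers":1},{"slide":[0,0,0],"turn":[0,0,0],"fingers":1}]'
```

```text
clock: 7.48
eef_pos: [0.4744, 0.1163, 0.0532]
ee_rot: [-2.904, -0.294, -0.939]
contact_force: [10.0, 8.9, -7.2]
grip_width: 0.0283
```

```bash
python3 -m creep '[{"slide":[-0.003,-0.0006,0],"turn":[0,0,0],"fingers":1},{"slide":[0,0,0],"turn":[0,0,0],"fingers":1}]'
```

```text
clock: 7.72
eef_pos: [0.4723, 0.1158, 0.0538]
ee_rot: [-2.903, -0.293, -0.942]
contact_force: [18.2, 12.2, -12.0]
grip_width: 0.0281
```

At the stop: reaction 18 N and travel 0.171 + about 0.015 = 0.186. Releasing and backing out.

```bash
python3 -m creep '[{"slide":[0,0,0],"turn":[0,0,0],"fingers":-1},{"slide":[0,0,0],"turn":[0,0,0],"fingers":-1},{"slide":[0,0,0],"turn":[0,0,0],"fingers":-1},{"slide":[0,0,0],"turn":[0,0,0],"fingers":-1},{"slide":[0,0,0],"turn":[0,0,0],"fingers":-1},{"slide":[-0.012,-0.0025,0.016],"turn":[0,0,0],"fingers":-1},{"slide":[-0.018,-0.004,0.024],"turn":[0,0,0],"fingers":-1},{"slide":[-0.018,-0.004,0.024],"turn":[0,0,0],"fingers":-1},{"slide":[-0.01,-0.002,0.05],"turn":[0,0,0],"fingers":-1},{"slide":[-0.01,-0.002,0.05],"turn":[0,0,0],"fingers":-1}]'
python3 -c "
from h import *
import pickle
s=snapshot('wrist');cv2.imwrite('pics/w5.png',s['image']);pickle.dump(s,open('w5.pkl','wb'));o=get_obs();print(o['eef_pos'],o['contact_force'])"
```

```text
clock: 8.98
eef_pos: [0.402, 0.1003, 0.2175]
ee_rot: [-2.907, -0.296, -0.936]
contact_force: [0.7, 0.4, 1.4]
grip_width: 0.0949
[0.40462952 0.10048507 0.22781148] [2.43258553 1.39200808 5.54449254]
```

View pics/w5.png

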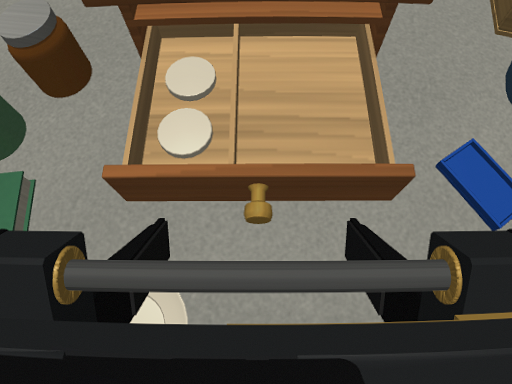

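Wrist view: drawer fully out, knob head at (258,208), pots on the left. The empty bay's floor runs from (238,37) to (357,37) at the back and from (237,162) to (376,162) at the front.

```bash
python3 - <<'E'
from h import *
import pickle
np.set_printoptions(precision=4,suppress=True)
s=pickle.load(open("w5.pkl","rb"));crop(s,90,0,430,230,2.3,"e1.png")
k=plane(s,(258.3,211),.054)
cx=np.array([np.cos(np.radians(12)),np.sin(np.radians(12)),0]);cy=np.array([-cx[1],cx[0],0])
f=lambda p,z:(lambda w:(w,np.array([(w-k)@cx,(w-k)@cy])))(plane(s,p,z))
print("k",k)
for n,p,z in [("BR floor",(357,37),.024),("BL floor",(239,37),.024),("FR",(376,162),.024),("FL",(237,162),.024),("faceTopL",(103,177),.081),("faceTopR",(414,176),.081),("facebotL",(125,199),.024),("facebotR",(392,200),.024),("divtop F",(234.5,162),.058),("divtop B",(236.5,25),.058),("RwallF in",(388,164),.064),("RwallB in",(367,24),.064)]: print(n,*f(p,z))
E
```

```text
k [0.474  0.1158 0.054 ]
BR floor [0.7676 0.0335 0.024 ] [ 0.27   -0.1415]
BL floor [0.7329 0.1981 0.024 ] [0.2704 0.0267]
FR [ 0.5718 -0.0062  0.024 ] [ 0.0703 -0.1397]
FL [0.5385 0.1552 0.024 ] [0.0712 0.0252]
faceTopL [0.4686 0.2727 0.081 ] [0.0273 0.1546]
faceTopR [ 0.5316 -0.0295  0.081 ] [ 0.026  -0.1541]
facebotL [0.4669 0.2709 0.024 ] [0.0253 0.1532]
facebotR [ 0.5272 -0.028   0.024 ] [ 0.0221 -0.1517]
divtop F [0.5216 0.1517 0.058 ] [0.054  0.0252]
divtop B [0.7187 0.1961 0.058 ] [0.256  0.0277]
RwallF in [ 0.5492 -0.0082  0.064 ] [ 0.0477 -0.1369]
RwallB in [0.7491 0.0288 0.064 ] [ 0.251  -0.1423]
```

View pics/e1.png

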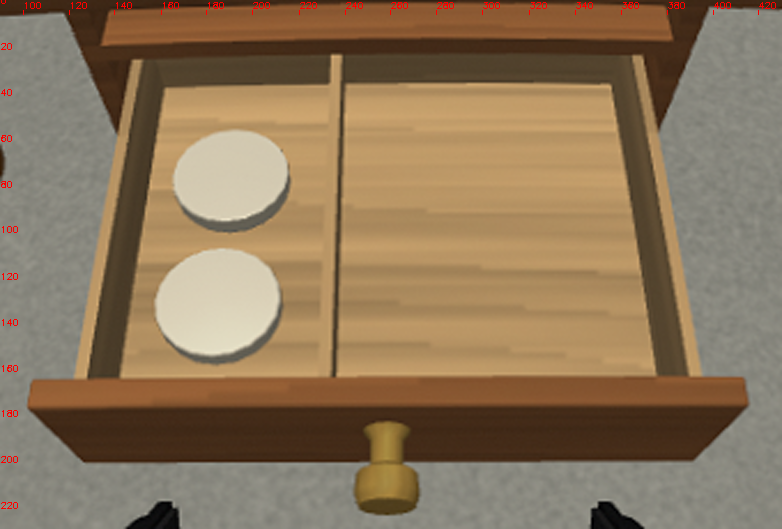

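```bash
python3 -m creep '[{"slide":[0.0118,-0.0442,0.005],"turn":[-1.94,9.3,0],"fingers":-1},{"slide":[0.0118,-0.0442,0],"turn":[-1.94,9.3,0],"fingers":-1},{"slide":[0.0118,-0.0442,0],"turn":[-1.94,9.3,0],"fingers":-1},{"slide":[0.0118,-0.0442,0],"turn":[-1.94,9.3,0],"fingers":-1},{"slide":[0.0118,-0.0442,0],"turn":[0,0,-9.4],"fingers":-1},{"slide":[0.0118,-0.0442,0],"turn":[0,0,-9.4],"fingers":-1},{"slide":[0.0118,-0.0442,0],"turn":[0,0,-9.4],"fingers":-1},{"slide":[0.0118,-0.0442,0],"turn":[0,0,0],"fingers":-1},{"slide":[0,0,0],"turn":[0,0,0],"fingers":-1}]'
python3 - <<'E'
from h import *
import pickle
np.set_printoptions(precision=4,suppress=True)
s=snapshot('wrist');cv2.imwrite('pics/w6.png',s['image']);pickle.dump(s,open('w6.pkl','wb'));o=get_obs();print(o['eef_pos']);print(cv2.Rodrigues(o["ee_rot"])[0])
b=snapshot("side")
crop(b,140,170,260,260,6,"side6.png")
E
```

```text
clock: 10.15
eef_pos: [0.4975, -0.2555, 0.2206]
ee_rot: [-3.092, 0.461, 0.06]
contact_force: [-0.7, 0.2, -0.7]
grip_width: 0.095
[ 0.4972 -0.254   0.2206]
[[ 0.9562 -0.2905 -0.0361]
 [-0.2899 -0.9568  0.0213]
 [-0.0407 -0.01   -0.9991]]
```

View pics/w6.png

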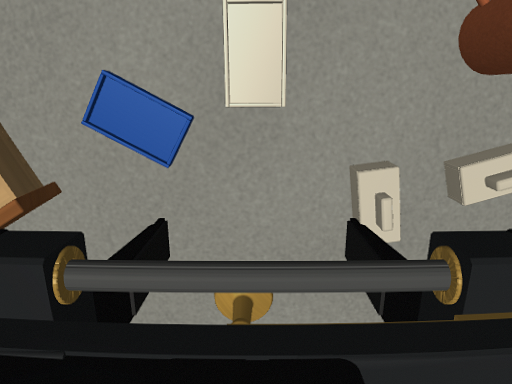

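Wrist view: dish at (255,53), near edge on row 106; the blue one at (138,118); cover B at (378,203).

```bash
python3 - <<'E'
from h import *
import pickle
np.set_printoptions(precision=4,suppress=True)
s=pickle.load(open("w6.pkl","rb"));crop(s,190,0,330,125,5,"f1.png")
for t in (160,185): print(rect_at(s,white(s,(255,53),t,60),.016))
for n,p in dict(nl=(226,106),nr=(285,107),fl=(224,4),fr=(287,3)).items(): print(n,plane(s,p,.016))
E
```

```text
(array([ 604.6, -284.5]), array([ 61.4, 100.8]), np.float32(-16.7))
(array([ 604.7, -284.4]), array([ 60.7, 101.3]), np.float32(-16.3))
nl [ 0.565  -0.2417  0.016 ]
nr [ 0.5465 -0.2993  0.016 ]
fl [ 0.6578 -0.2699  0.016 ]
fr [ 0.6409 -0.3282  0.016 ]
```

View pics/f1.png

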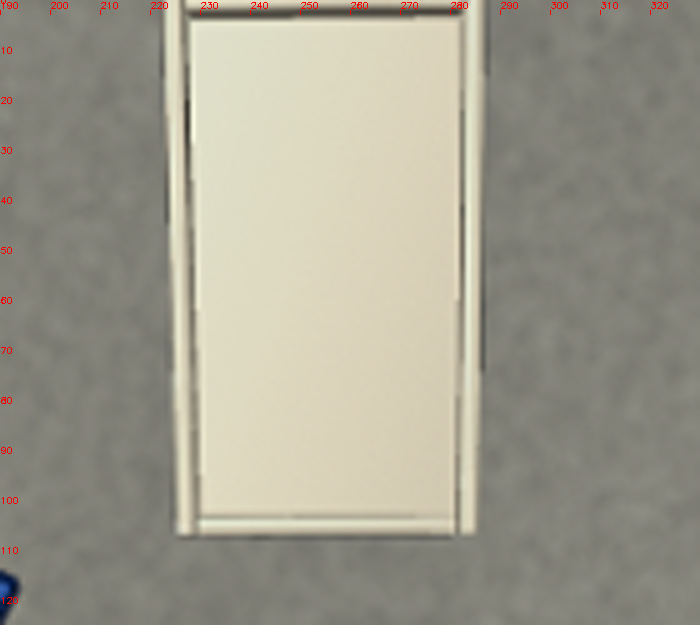

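View pics/side6.png

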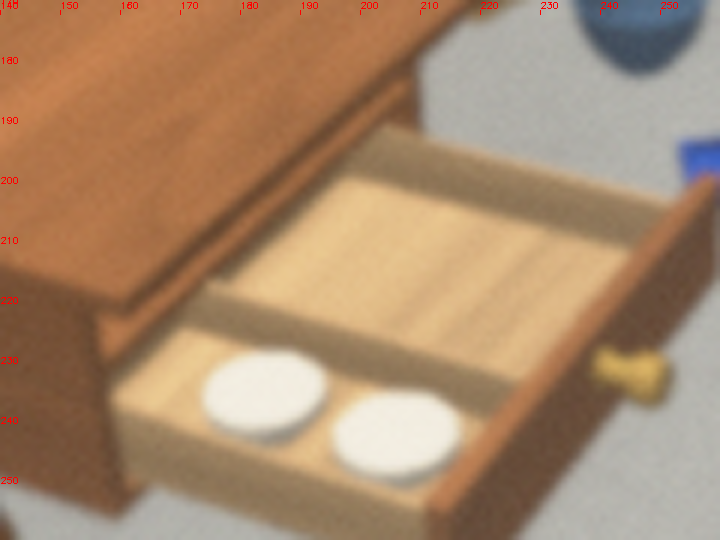

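```bash
python3 - <<'E'
from h import *
import pickle
a,b=pickle.load(open("s0.pkl","rb"))
for s,x,w in((a,(130,205,215,265),0),(b,(225,155,265,190),0)):
    h=cv2.cvtColor(s["image"],cv2.COLOR_BGR2HSV)
    m=((h[...,0]>95)&(h[...,0]<115)&(h[...,1]>90)&(h[...,1]<200)).astype(np.uint8)
    k=np.zeros_like(m);k[x[1]:x[3],x[0]:x[2]]=1
    ys,xs=np.nonzero(m*k);print(xs.min(),xs.max(),ys.min(),ys.max())
    for z in(.055,.0):print(plane(s,((xs.min()+xs.max())/2,(ys.min()+5) if z else ys.max()-3),z))
print(plane(a,(167,231),.055),plane(b,(246,168),.055),plane(a,(234,176),0))
E
python3 -m creep '[{"slide":[0.036,-0.0105,0],"turn":[-1.2,-2,0],"fingers":-1},{"slide":[0.036,-0.0105,0],"turn":[0,0,0],"fingers":-1},{"slide":[0.036,-0.0105,0],"turn":[0,0,0],"fingers":-1},{"slide":[0,0,-0.04],"turn":[0,0,0],"fingers":-1},{"slide":[0,0,-0.04],"turn":[0,0,0],"fingers":-1},{"slide":[0,0,-0.04],"turn":[0,0,0],"fingers":-1},{"slide":[0,0,0],"turn":[0,0,0],"fingers":-1}]'
python3 - <<'E'
from h import *
np.set_printoptions(precision=4,suppress=True)
o=get_obs();print(o['eef_pos']);print(cv2.Rodrigues(o["ee_rot"])[0])
E
```

```text
151 214 205 248
[ 0.63621855 -0.2215125   0.055     ]
[ 0.72419444 -0.17633926  0.        ]
242 255 166 174
[ 0.71068738 -0.20084813  0.055     ]
[ 0.77194019 -0.28081522  0.        ]
[ 0.73607851 -0.21398059  0.055     ] [ 0.73418379 -0.2150711   0.055     ] [ 0.34031598 -0.18554163  0.        ]
clock: 11.12
eef_pos: [0.6026, -0.2815, 0.0971]
ee_rot: [-3.106, 0.455, 0.013]
contact_force: [-1.1, 0.8, -0.2]
grip_width: 0.0949
[ 0.6026 -0.2815  0.0971]
[[ 0.9579 -0.2869 -0.0077]
 [-0.2869 -0.9579  0.0038]
 [-0.0085 -0.0015 -1.    ]]
```

```bash
python3 -m creep '[{"slide":[0.0028,-0.003,-0.025],"turn":[0,-0.4,0],"fingers":-1},{"slide":[0,0,-0.025],"turn":[0,0,0],"fingers":-1},{"slide":[0,0,-0.015],"turn":[0,0,0],"fingers":-1},{"slide":[0,0,-0.008],"turn":[0,0,0],"fingers":-1},{"slide":[0,0,0],"turn":[0,0,0],"fingers":-1}]'
```

```text
clock: 11.75
eef_pos: [0.6083, -0.2875, 0.0289]
ee_rot: [-3.108, 0.458, -0.011]
contact_force: [-0.3, 0.3, -0.5]
grip_width: 0.0948
```

```bash
python3 -m creep '[{"slide":[-0.0028,0.003,-0.006],"turn":[0,0.4,0],"fingers":-1},{"slide":[0,0,-0.006],"turn":[0,0,0],"fingers":-1},{"slide":[0,0,0],"turn":[0,0,0],"fingers":-1}]'
```

```text
clock: 12.12
eef_pos: [0.6048, -0.2843, 0.0158]
ee_rot: [3.108, -0.458, -0.002]
contact_force: [-0.3, 1.2, -0.1]
grip_width: 0.0948
```

```bash
python3 -m creep '[{"slide":[0,0,0],"turn":[0,0,0],"fingers":1},{"slide":[0,0,0],"turn":[0,0,0],"fingers":1},{"slide":[0,0,0],"turn":[0,0,0],"fingers":1},{"slide":[0,0,0],"turn":[0,0,0],"fingers":1},{"slide":[0,0,0],"turn":[0,0,0],"fingers":1},{"slide":[0,0,0],"turn":[0,0,0],"fingers":1},{"slide":[0,0,0],"turn":[0,0,0],"fingers":1},{"slide":[0,0,0],"turn":[0,0,0],"fingers":1}]'; python3 -m creep '[{"slide":[0,0,0.01],"turn":[0,0,0],"fingers":1},{"slide":[0,0,0.02],"turn":[0,0,0],"fingers":1},{"slide":[0,0,0.03],"turn":[0,0,0],"fingers":1},{"slide":[0,0,0.03],"turn":[0,0,0],"fingers":1},{"slide":[0,0,0],"turn":[0,0,0],"fingers":1}]'
python3 - <<'E'
from h import *
s=snapshot('wrist');cv2.imwrite('pics/w7.png',s['image'])
b=snapshot("side");crop(b,170,110,350,230,4,"side7.png")
E
```

```text
clock: 13.12
eef_pos: [0.6054, -0.2847, 0.0166]
ee_rot: [3.107, -0.458, 0.0]
contact_force: [0.1, -0.0, 1.6]
grip_width: 0.0615
clock: 13.75
eef_pos: [0.6077, -0.286, 0.1115]
ee_rot: [3.104, -0.457, 0.012]
contact_force: [0.1, 0.0, -1.5]
grip_width: 0.0618
```

View pics/side7.png

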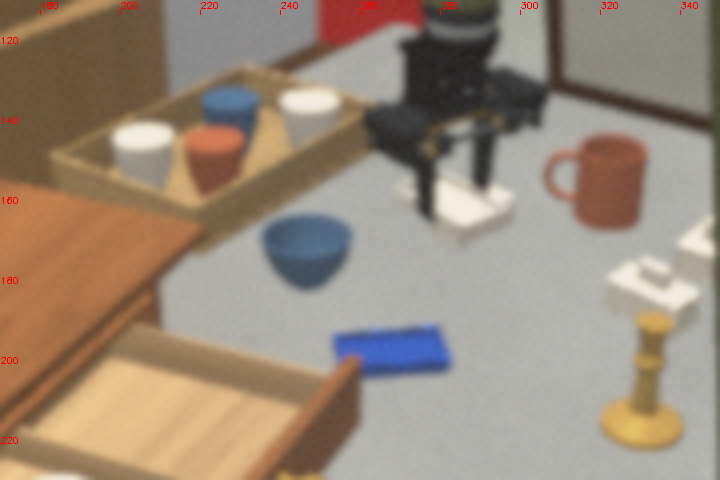

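View pics/w7.png

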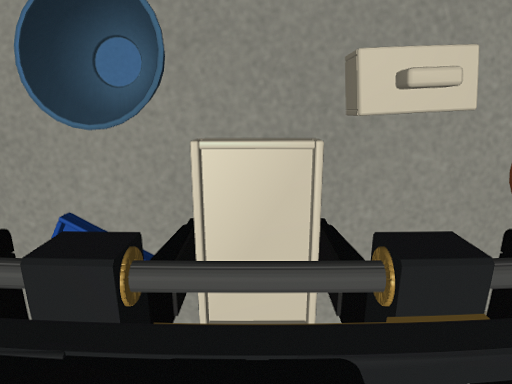

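The dish is held level; the wrist view shows its far rim on row 141, centred between the pads. Carrying it over the bay.

```bash
python3 -m creep '[{"slide":[0,0.02,0.03],"turn":[0,0,3],"fingers":1},{"slide":[-0.0016,0.04,0.03],"turn":[0,0,3.2],"fingers":1},{"slide":[-0.0016,0.04,0.03],"turn":[0,0,3.2],"fingers":1},{"slide":[-0.0016,0.045,0],"turn":[0,0,3.2],"fingers":1},{"slide":[-0.0016,0.045,0],"turn":[0,0,3.2],"fingers":1},{"slide":[-0.0016,0.045,0],"turn":[0,0,3.2],"fingers":1},{"slide":[-0.0016,0.045,0],"turn":[0,0,3.2],"fingers":1},{"slide":[-0.0016,0.045,0],"turn":[0,0,3.2],"fingers":1},{"slide":[-0.0016,0.044,0],"turn":[0,0,3.2],"fingers":1},{"slide":[0,0,0],"turn":[0,0,0],"fingers":1}]'
python3 - <<'E'
from h import *
np.set_printoptions(precision=4,suppress=True)
s=snapshot('wrist');cv2.imwrite('pics/w8.png',s['image'])
o=get_obs();print(o['eef_pos'],o["grip_width"],o["q"]);print(cv2.Rodrigues(o["ee_rot"])[0])
E
```

```text
clock: 15.1
eef_pos: [0.5911, 0.0869, 0.1942]
ee_rot: [3.124, 0.33, -0.006]
contact_force: [-0.2, 0.4, -0.9]
grip_width: 0.0618
[0.5914 0.0854 0.1944] 0.06192610693446283 [ 0.0541  0.0351  1.8029 -0.0012  1.3069  1.4164]
[[ 0.9783  0.2072 -0.0032]
 [ 0.2072 -0.9783 -0.0013]
 [-0.0034  0.0006 -1.    ]]
```

View pics/w8.png

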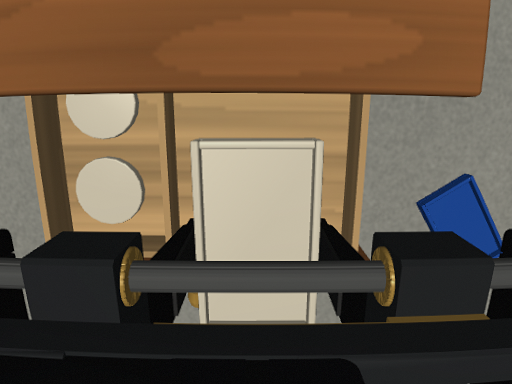

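Over the bay: board edge on row 95, bay walls at x ≈ 175 and 350 (middle about 262 against the dish's 257). So the dish goes about 4 mm to -y, then down.

```bash
python3 -m creep '[{"slide":[0.001,-0.0032,-0.02],"turn":[0,0,0],"fingers":1},{"slide":[0,0,-0.03],"turn":[0,0,0],"fingers":1},{"slide":[0,0,-0.03],"turn":[0,0,0],"fingers":1},{"slide":[0,0,-0.025],"turn":[0,0,0],"fingers":1},{"slide":[0,0,-0.02],"turn":[0,0,0],"fingers":1},{"slide":[0,0,0],"turn":[0,0,0],"fingers":1}]'
python3 - <<'E'
from h import *
np.set_printoptions(precision=4,suppress=True)
s=snapshot('wrist');cv2.imwrite('pics/w9.png',s['image'])
s=snapshot('side');crop(s,130,130,310,265,4,'side9.png')
o=get_obs();print(o['eef_pos'],o["grip_width"]);print(cv2.Rodrigues(o["ee_rot"])[0])
E
```

```text
clock: 15.9
eef_pos: [0.5915, 0.0802, 0.0684]
ee_rot: [3.125, 0.322, -0.008]
contact_force: [-0.9, 0.2, -0.4]
grip_width: 0.0617
[0.5938 0.0807 0.0716] 0.061668370445568756
[[ 0.9789  0.2043  0.0005]
 [ 0.2043 -0.9789 -0.0007]
 [ 0.0004  0.0008 -1.    ]]
```

View pics/w9.png

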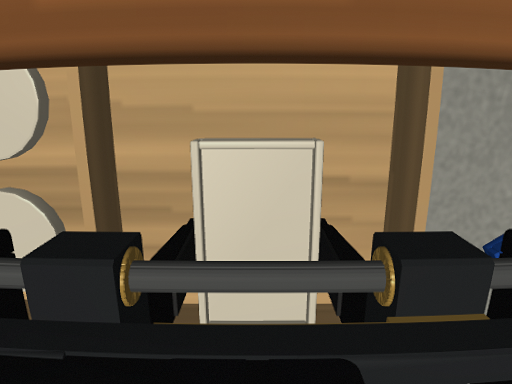

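View pics/side9.png

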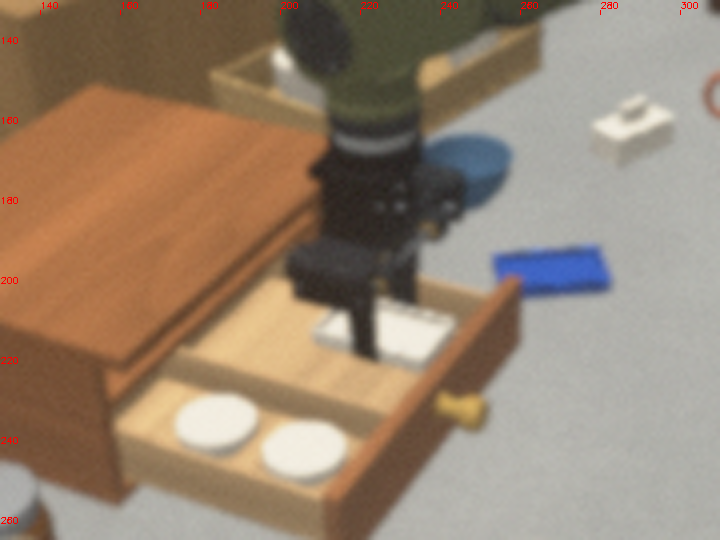

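Inside the bay: centred between the walls, the floor edges at about 115 and 395, front and back clear. Lowering slowly.

```bash
python3 -m creep '[{"slide":[0,0,-0.012],"turn":[0,0,0],"fingers":1},{"slide":[0,0,-0.008],"turn":[0,0,0],"fingers":1},{"slide":[0,0,0],"turn":[0,0,0],"fingers":1}]';python3 -m creep '[{"slide":[0,0,-0.004],"turn":[0,0,0],"fingers":1},{"slide":[0,0,0],"turn":[0,0,0],"fingers":1}]'
```

```text
clock: 16.38
eef_pos: [0.5927, 0.0812, 0.0505]
ee_rot: [3.124, 0.324, -0.003]
contact_force: [0.3, 0.5, -2.1]
grip_width: 0.0619
clock: 16.62
eef_pos: [0.5934, 0.0812, 0.0473]
ee_rot: [3.124, 0.324, -0.0]
contact_force: [0.2, 0.7, -2.3]
grip_width: 0.0616
```

```bash
python3 -m creep '[{"slide":[0,0,-0.003],"turn":[0,0,0],"fingers":1},{"slide":[0,0,-0.002],"turn":[0,0,0],"fingers":1},{"slide":[0,0,0],"turn":[0,0,0],"fingers":1}]';python3 -m creep '[{"slide":[0,0,-0.001],"turn":[0,0,0],"fingers":1},{"slide":[0,0,0],"turn":[0,0,0],"fingers":1}]'
```

```text
clock: 17.0
eef_pos: [0.5933, 0.0812, 0.0422]
ee_rot: [3.124, 0.324, -0.001]
contact_force: [1.0, 0.1, -1.6]
grip_width: 0.0614
clock: 17.25
eef_pos: [0.5935, 0.0812, 0.0414]
ee_rot: [3.124, 0.324, 0.0]
contact_force: [0.6, -0.4, -1.5]
grip_width: 0.0613
```

```bash
python3 -m creep '[{"slide":[0,0,-0.001],"turn":[0,0,0],"fingers":1},{"slide":[0,0,0],"turn":[0,0,0],"fingers":1}]';python3 -m creep '[{"slide":[0,0,-0.001],"turn":[0,0,0],"fingers":1},{"slide":[0,0,0],"turn":[0,0,0],"fingers":1}]'
```

```text
clock: 17.5
eef_pos: [0.5936, 0.0812, 0.0406]
ee_rot: [3.124, 0.324, 0.001]
contact_force: [0.9, 0.5, -1.6]
grip_width: 0.0618
clock: 17.75
eef_pos: [0.5941, 0.0813, 0.0406]
ee_rot: [3.124, 0.324, 0.002]
contact_force: [-1.7, 0.1, 5.2]
grip_width: 0.0621
```

Touched down: the force went from -1.6 to +5 N at the expected 0.0406. Opening.

```bash
python3 -m creep '[{"slide":[0,0,0],"turn":[0,0,0],"fingers":-1},{"slide":[0,0,0],"turn":[0,0,0],"fingers":-1},{"slide":[0,0,0],"turn":[0,0,0],"fingers":-1},{"slide":[0,0,0],"turn":[0,0,0],"fingers":-1},{"slide":[0,0,0.02],"turn":[0,0,0],"fingers":-1},{"slide":[0,0,0.04],"turn":[0,0,0],"fingers":-1},{"slide":[-0.005,0,0.05],"turn":[0,0,0],"fingers":-1},{"slide":[-0.045,-0.009,0.05],"turn":[0,0,0],"fingers":-1},{"slide":[-0.05,-0.011,0.02],"turn":[0,0,0],"fingers":-1},{"slide":[0,0,0],"turn":[0,0,0],"fingers":-1}]'
python3 - <<'E'
from h import *
import pickle
np.set_printoptions(precision=4,suppress=True)
s=snapshot('wrist');cv2.imwrite('pics/w10.png',s['image']);pickle.dump(s,open('w10.pkl','wb'))
o=get_obs();print(o['eef_pos'],o["grip_width"]);print(cv2.Rodrigues(o["ee_rot"])[0])
E
```

```text
clock: 19.0
eef_pos: [0.4965, 0.0617, 0.2198]
ee_rot: [3.124, 0.323, 0.012]
contact_force: [1.0, 0.9, -0.4]
grip_width: 0.095
[0.4972 0.0618 0.2183] 0.09498560876672235
[[ 0.9788  0.2047  0.0057]
 [ 0.2047 -0.9788 -0.0006]
 [ 0.0054  0.0017 -1.    ]]
```

View pics/w10.png

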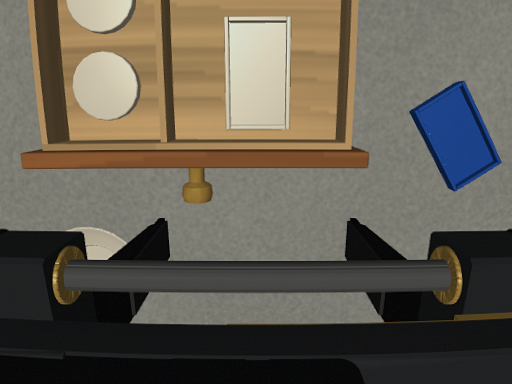

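The dish stands flat in the bay, rim corners about (224,16), (291,17), (226,129) and (288,129). Measuring it.

```bash
python3 - <<'E'
from h import *
import pickle
np.set_printoptions(precision=4,suppress=True)
s=pickle.load(open("w10.pkl","rb"));crop(s,205,5,310,140,5,"g1.png")
g=cv2.cvtColor(s["image"],cv2.COLOR_BGR2HSV); print(g[70,255],g[70,210])
for sat in (40,55,70):
    m=((g[...,2]>140)&(g[...,1]<sat)).astype(np.uint8);k=np.zeros_like(m);k[5:140,205:310]=1
    m=cv2.morphologyEx(m*k,cv2.MORPH_CLOSE,np.ones((5,5)))
    n,l,st,c=cv2.connectedComponentsWithStats(m);i=1+np.argmax(st[1:,4])
    print(st[i],rect_at(s,(l==i).astype(np.uint8),.040))
E
```

```text
[ 23  37 215] [ 18 114 159]
[ 224   17   67  112 7165] (array([594.2,  81.4]), array([ 61.1, 101.8]), np.float32(11.9))
[ 224   17   67  112 7250] (array([594.2,  81.3]), array([ 61.3, 101.8]), np.float32(11.9))
[ 224   16   67  114 7368] (array([594.2,  81.4]), array([ 61.8, 103.6]), np.float32(12.0))
```

View pics/g1.png

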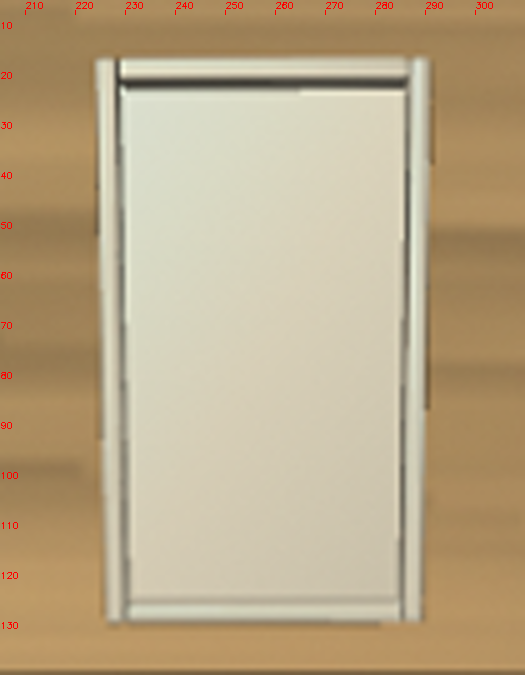

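```bash
python3 -m creep '[{"slide":[-0.0196,-0.0458,0.003],"turn":[0,0,-2.4],"fingers":-1},{"slide":[-0.0196,-0.0458,0],"turn":[0,0,-2.4],"fingers":-1},{"slide":[-0.0196,-0.0458,0],"turn":[0,0,-2.4],"fingers":-1},{"slide":[-0.0196,-0.0458,0],"turn":[0,0,-2.4],"fingers":-1},{"slide":[-0.0196,-0.0458,0],"turn":[0,0,-2.4],"fingers":-1},{"slide":[-0.0196,-0.0458,0],"turn":[0,0,-2.4],"fingers":-1},{"slide":[-0.0196,-0.0458,0],"turn":[0,0,-2.4],"fingers":-1},{"slide":[-0.0196,-0.0458,0],"turn":[0,0,-2.4],"fingers":-1},{"slide":[-0.0196,-0.0458,0],"turn":[0,0,-2.4],"fingers":-1},{"slide":[0,0,0],"turn":[0,0,0],"fingers":-1}]'
python3 - <<'E'
from h import *
import pickle
np.set_printoptions(precision=4,suppress=True)
s=snapshot('wrist');cv2.imwrite('pics/w11.png',s['image']);pickle.dump(s,open('w11.pkl','wb'))
o=get_obs();print(o['eef_pos'],o["grip_width"]);print(cv2.Rodrigues(o["ee_rot"])[0])
E
```

```text
clock: 20.3
eef_pos: [0.3198, -0.353, 0.218]
ee_rot: [-3.129, 0.275, 0.002]
contact_force: [0.4, 0.4, -0.1]
grip_width: 0.0954
[ 0.3204 -0.3515  0.2179] 0.09478878538845684
[[ 0.9851 -0.1721 -0.0009]
 [-0.1721 -0.9851  0.001 ]
 [-0.0011 -0.0009 -1.    ]]
```

View pics/w11.png

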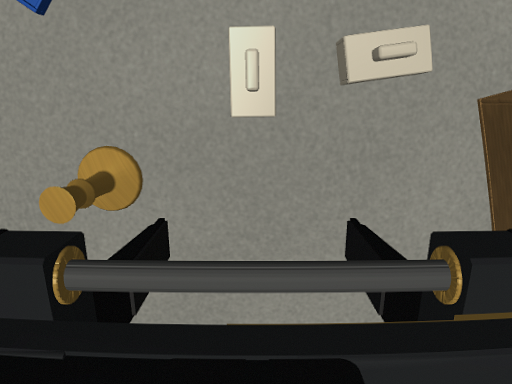

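```bash
python3 - <<'E'
from h import *
import pickle
s=pickle.load(open("w11.pkl","rb"));crop(s,215,15,290,130,5,"h1.png")
for t in (160,175,190): print(rect_at(s,white(s,(252,72),t,60),.036))
for n,p in dict(tl=(229,26.5),tr=(275,26),bl=(231.5,116),br=(275,116)).items(): print(n,plane(s,p,.036))
print("bar",plane(s,(252,70),.058))
E
```

```text
(array([ 419.2, -366.1]), array([42.3, 82.3]), np.float32(-9.4))
(array([ 419.5, -366.2]), array([42.2, 81.6]), np.float32(-9.4))
(array([ 419.6, -365.8]), array([41.1, 81.5]), np.float32(-9.5))
tl [ 0.46303708 -0.35249944  0.036     ]
tr [ 0.45603526 -0.39457925  0.036     ]
bl [ 0.38199126 -0.33946413  0.036     ]
br [ 0.37465965 -0.38111148  0.036     ]
bar [ 0.41851252 -0.36657102  0.058     ]
```

View pics/h1.png

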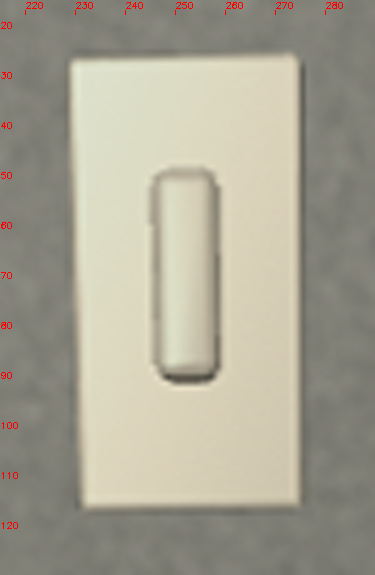

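Wrist crop: the cover's roof spans (229,26)–(275,116), the bar is centred at (252,70). The cover is at (0.419,-0.366), yaw -9.4°, the same as my first fix.

```bash
python3 -m creep '[{"slide":[0.033,-0.0049,0],"turn":[0,0,0.5],"fingers":-0.3},{"slide":[0.033,-0.0049,0],"turn":[0,0,0],"fingers":-0.3},{"slide":[0.0328,-0.0049,0],"turn":[0,0,0],"fingers":-0.3},{"slide":[0,0,-0.03],"turn":[0,0,0],"fingers":-0.3},{"slide":[0,0,-0.035],"turn":[0,0,0],"fingers":-0.3},{"slide":[0,0,-0.035],"turn":[0,0,0],"fingers":-0.3},{"slide":[0,0,-0.02],"turn":[0,0,0],"fingers":-0.3},{"slide":[0,0,0],"turn":[0,0,0],"fingers":-0.3}]'
```

```text
clock: 21.35
eef_pos: [0.4192, -0.3635, 0.0967]
ee_rot: [-3.13, 0.252, 0.004]
contact_force: [-0.1, -0.2, 0.2]
grip_width: 0.062
```

```bash
python3 -m creep '[{"slide":[0,-0.0025,-0.014],"turn":[0,0,0],"fingers":-0.3},{"slide":[0,0,-0.014],"turn":[0,0,0],"fingers":-0.3},{"slide":[0,0,-0.008],"turn":[0,0,0],"fingers":-0.3},{"slide":[0,0,0],"turn":[0,0,0],"fingers":-0.3}]'
```

```text
clock: 21.85
eef_pos: [0.419, -0.3671, 0.0616]
ee_rot: [-3.131, 0.254, 0.002]
contact_force: [0.0, 0.1, 0.8]
grip_width: 0.0617
```

```bash
python3 -m creep '[{"slide":[0,0.001,-0.005],"turn":[0,0,0],"fingers":-0.3},{"slide":[0,0,-0.002],"turn":[0,0,0],"fingers":-0.3},{"slide":[0,0,0],"turn":[0,0,0],"fingers":-0.3}]'
```

```text
clock: 22.22
eef_pos: [0.4194, -0.3664, 0.0555]
ee_rot: [3.131, -0.254, -0.0]
contact_force: [-0.3, 0.8, 0.4]
grip_width: 0.0615
```

```bash
python3 -m creep '[{"slide":[0,0,-0.001],"turn":[0,0,0],"fingers":1},{"slide":[0,0,0],"turn":[0,0,0],"fingers":1},{"slide":[0,0,0],"turn":[0,0,0],"fingers":1},{"slide":[0,0,0],"turn":[0,0,0],"fingers":1},{"slide":[0,0,0],"turn":[0,0,0],"fingers":1},{"slide":[0,0,0],"turn":[0,0,0],"fingers":1},{"slide":[0,0,0],"turn":[0,0,0],"fingers":1},{"slide":[0,0,0],"turn":[0,0,0],"fingers":1},{"slide":[0,0,0],"turn":[0,0,0],"fingers":1}]'
```

```text
clock: 23.35
eef_pos: [0.4194, -0.3664, 0.0545]
ee_rot: [3.131, -0.254, -0.0]
contact_force: [-0.5, 0.8, -0.4]
grip_width: 0.0119
```

Gripping the bar (11.9 mm). Lifting.

```bash
python3 -m creep '[{"slide":[0,0,0.01],"turn":[0,0,0],"fingers":1},{"slide":[0,0,0.03],"turn":[0,0,0],"fingers":1},{"slide":[0,0,0.04],"turn":[0,0,0],"fingers":1},{"slide":[0,0,0.04],"turn":[0,0,0],"fingers":1},{"slide":[0,0,0.04],"turn":[0,0,0],"fingers":1},{"slide":[0,0,0.02],"turn":[0,0,0],"fingers":1},{"slide":[0,0,0],"turn":[0,0,0],"fingers":1}]'
python3 - <<'E'
from h import *
s=snapshot('wrist');cv2.imwrite('pics/w12.png',s['image'])
E
```

```text
clock: 24.22
eef_pos: [0.42, -0.3671, 0.2362]
ee_rot: [3.128, -0.254, 0.004]
contact_force: [-0.2, -0.1, -2.5]
grip_width: 0.0119
```

View pics/w12.png

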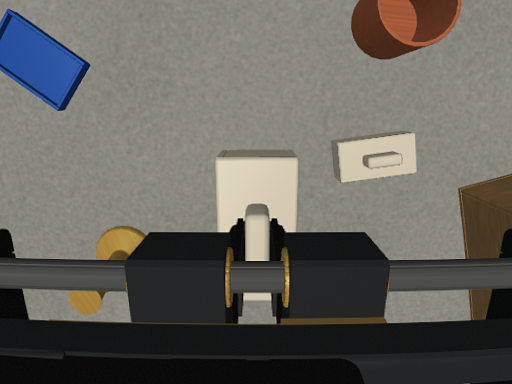

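Cover B is held level by its bar, roof edge at (257,157), with A still on the table. Carrying it over the dish.

```bash
python3 -m creep '[{"slide":[0.008,0.02,0],"turn":[0,0,1.3],"fingers":1},{"slide":[0.016,0.041,0],"turn":[0,0,2],"fingers":1},{"slide":[0.018,0.046,0],"turn":[0,0,2.5],"fingers":1},{"slide":[0.018,0.046,0],"turn":[0,0,2.5],"fingers":1},{"slide":[0.018,0.046,0],"turn":[0,0,2.5],"fingers":1},{"slide":[0.018,0.046,0],"turn":[0,0,2.5],"fingers":1},{"slide":[0.018,0.046,0],"turn":[0,0,2.5],"fingers":1},{"slide":[0.018,0.046,0],"turn":[0,0,2.5],"fingers":1},{"slide":[0.018,0.046,0],"turn":[0,0,2],"fingers":1},{"slide":[0.016,0.041,0],"turn":[0,0,1],"fingers":1}]'
python3 -m creep '[{"slide":[0.008,0.024,0],"turn":[0,0,0],"fingers":1},{"slide":[0,0,0],"turn":[0,0,0],"fingers":1},{"slide":[0,0,0],"turn":[0,0,0],"fingers":1}]'
python3 - <<'E'
from h import *
np.set_printoptions(precision=4,suppress=True)
s=snapshot('wrist');cv2.imwrite('pics/w13.png',s['image'])
o=get_obs();print(o['eef_pos'],o["grip_width"]);print(cv2.Rodrigues(o["ee_rot"])[0])
E
```

```text
clock: 25.52
eef_pos: [0.5844, 0.0604, 0.2321]
ee_rot: [-3.124, -0.333, 0.006]
contact_force: [0.8, -0.7, -1.3]
grip_width: 0.012
clock: 25.9
eef_pos: [0.5924, 0.0815, 0.233]
ee_rot: [3.123, 0.33, -0.004]
contact_force: [0.5, -0.1, -1.1]
grip_width: 0.0119
[0.5926 0.0811 0.2334] 0.011648952893351106
[[ 0.9781  0.2082 -0.0018]
 [ 0.2082 -0.9781 -0.0011]
 [-0.0019  0.0007 -1.    ]]
```

View pics/w13.png

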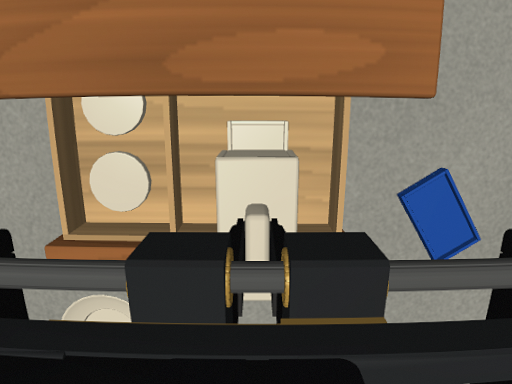

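The cover is above the dish, with the dish's rim showing at (228–288,122), symmetric about x = 257. Descending to just above the rim.

```bash
python3 -m creep '[{"slide":[0.0014,0.0003,-0.02],"turn":[0,0,0],"fingers":1},{"slide":[0,0,-0.03],"turn":[0,0,0],"fingers":1},{"slide":[0,0,-0.03],"turn":[0,0,0],"fingers":1},{"slide":[0,0,-0.02],"turn":[0,0,0],"fingers":1},{"slide":[0,0,-0.008],"turn":[0,0,0],"fingers":1},{"slide":[0,0,0],"turn":[0,0,0],"fingers":1},{"slide":[0,0,0],"turn":[0,0,0],"fingers":1}]'
python3 - <<'E'
from h import *
import pickle
np.set_printoptions(precision=4,suppress=True)
s=snapshot('wrist');cv2.imwrite('pics/w14.png',s['image']);pickle.dump(s,open('w14.pkl','wb'))
s=snapshot('side');crop(s,170,150,270,230,7,'side14.png')
o=get_obs();print(o['eef_pos'],o["grip_width"]);print(cv2.Rodrigues(o["ee_rot"])[0])
E
```

```text
clock: 26.82
eef_pos: [0.5958, 0.0818, 0.128]
ee_rot: [3.123, 0.329, 0.004]
contact_force: [0.5, 0.3, -1.4]
grip_width: 0.0119
[0.5958 0.0818 0.128 ] 0.011666989195610085
[[ 0.978   0.2084  0.0027]
 [ 0.2085 -0.978  -0.0006]
 [ 0.0025  0.0011 -1.    ]]
```

View pics/w14.png

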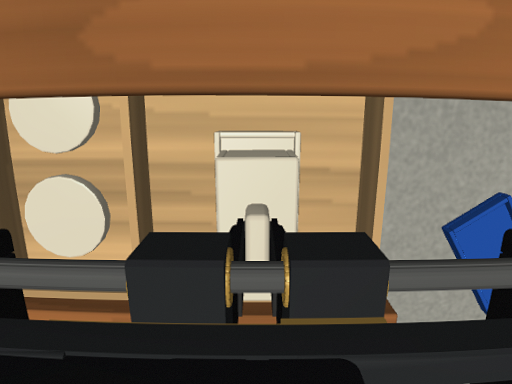

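View pics/side14.png

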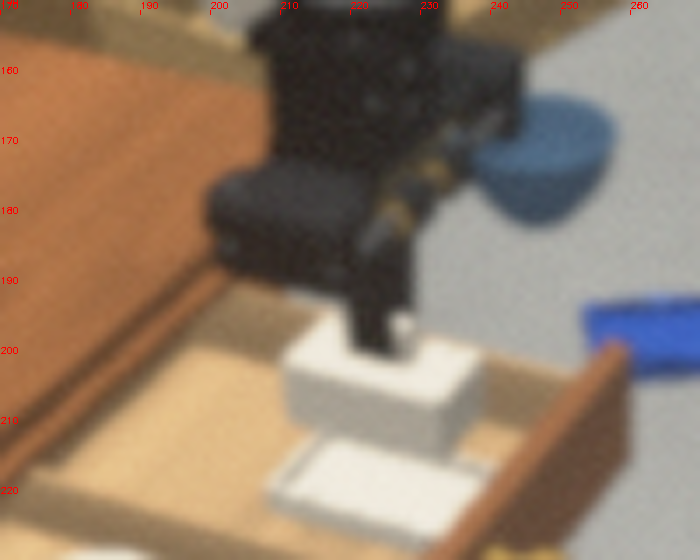

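```bash
python3 -m creep '[{"slide":[-0.0016,-0.0004,-0.01],"turn":[0,0,0],"fingers":1},{"slide":[0,0,-0.01],"turn":[0,0,0],"fingers":1},{"slide":[0,0,0],"turn":[0,0,0],"fingers":1},{"slide":[0,0,0],"turn":[0,0,0],"fingers":1}]'
python3 - <<'E'
from h import *
import pickle
np.set_printoptions(precision=4,suppress=True)
s=snapshot('wrist');crop(s,180,90,335,240,5,'w15.png')
o=get_obs();print(o['eef_pos'],o["grip_width"],proj(s,[[.594+.048*.978-.027*-.208,.0814+.048*.208-.027*.978,.04],[.594+.048*.978+.027*-.208,.0814+.048*.208+.027*.978,.04]]))
E
```

```text
clock: 27.42
eef_pos: [0.5932, 0.0814, 0.1063]
ee_rot: [3.124, 0.329, -0.0]
contact_force: [0.7, 0.4, -1.6]
grip_width: 0.012
[0.5934 0.0814 0.1066] 0.011732268188193784 [[298.45   136.2543]
 [215.0682 136.1124]]
```

View pics/w15.png

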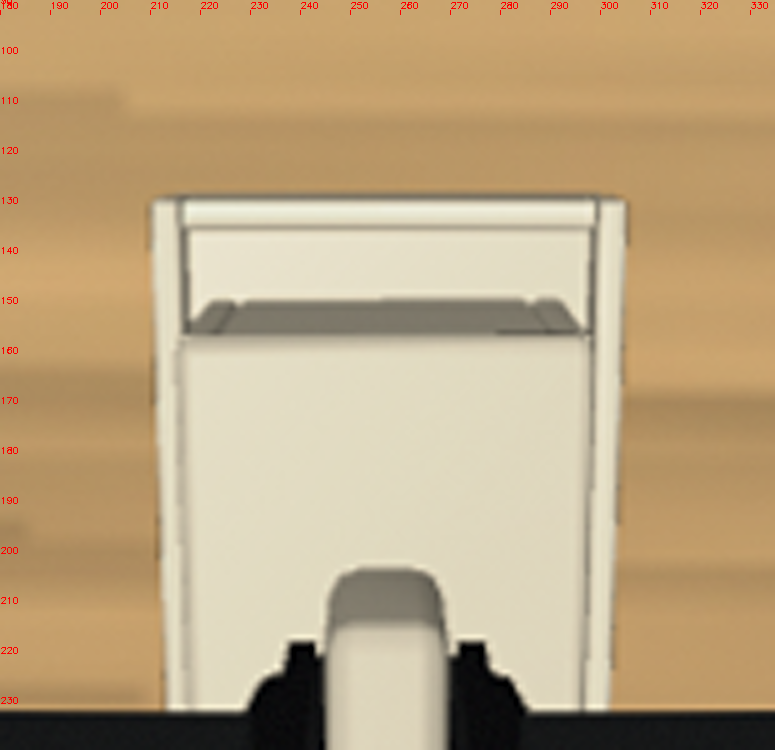

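Lateral fit is centred: rim outside 209–304 (middle 256.5), cover 216–296 (middle 256), and parallel. Lowering slowly.

```bash
python3 -m creep '[{"slide":[0.0005,0,-0.004],"turn":[0,0,0],"fingers":1},{"slide":[0,0,-0.003],"turn":[0,0,0],"fingers":1},{"slide":[0,0,-0.003],"turn":[0,0,0],"fingers":1},{"slide":[0,0,0],"turn":[0,0,0],"fingers":1}]'; python3 -m creep '[{"slide":[0,0,-0.003],"turn":[0,0,0],"fingers":1},{"slide":[0,0,-0.001],"turn":[0,0,0],"fingers":1},{"slide":[0,0,0],"turn":[0,0,0],"fingers":1}]'
```

```text
clock: 27.98
eef_pos: [0.5935, 0.0814, 0.0961]
ee_rot: [3.124, 0.329, -0.001]
contact_force: [-0.6, -0.6, -1.3]
grip_width: 0.0118
clock: 28.35
eef_pos: [0.5937, 0.0814, 0.0924]
ee_rot: [3.124, 0.329, -0.0]
contact_force: [-1.1, -0.0, -1.6]
grip_width: 0.0117
```

```bash
python3 -m creep '[{"slide":[0,0,-0.002],"turn":[0,0,0],"fingers":1},{"slide":[0,0,-0.002],"turn":[0,0,0],"fingers":1},{"slide":[0,0,0],"turn":[0,0,0],"fingers":1}]'; python3 -m creep '[{"slide":[0,0,-0.001],"turn":[0,0,0],"fingers":1},{"slide":[0,0,0],"turn":[0,0,0],"fingers":1}]'
```

```text
clock: 28.72
eef_pos: [0.5935, 0.0814, 0.0882]
ee_rot: [3.124, 0.329, -0.001]
contact_force: [0.0, 0.4, -0.7]
grip_width: 0.0118
clock: 28.98
eef_pos: [0.5937, 0.0814, 0.0874]
ee_rot: [3.124, 0.329, 0.0]
contact_force: [-0.3, 0.2, -0.8]
grip_width: 0.0118
```

```bash
python3 -m creep '[{"slide":[0,0,-0.001],"turn":[0,0,0],"fingers":1},{"slide":[0,0,0],"turn":[0,0,0],"fingers":1}]'
```

```text
clock: 29.22
eef_pos: [0.5937, 0.0814, 0.0865]
ee_rot: [3.124, 0.329, 0.0]
contact_force: [-0.6, -0.0, -1.3]
grip_width: 0.0119
```

```bash
python3 -m creep '[{"slide":[0,0,-0.001],"turn":[0,0,0],"fingers":1},{"slide":[0,0,0],"turn":[0,0,0],"fingers":1}]'
```

```text
clock: 29.48
eef_pos: [0.5941, 0.0815, 0.0864]
ee_rot: [3.124, 0.329, 0.001]
contact_force: [-1.5, 0.6, 4.4]
grip_width: 0.0117
```

Seated: contact of +4.4 N at TCP z = 0.0864, where 0.0865 was expected. Opening slowly and withdrawing straight up.

```bash
python3 -m creep '[{"slide":[0,0,0],"turn":[0,0,0],"fingers":-0.3},{"slide":[0,0,0],"turn":[0,0,0],"fingers":-0.3},{"slide":[0,0,0],"turn":[0,0,0],"fingers":-0.3},{"slide":[0,0,0],"turn":[0,0,0],"fingers":-0.3},{"slide":[0,0,0.02],"turn":[0,0,0],"fingers":-0.3},{"slide":[0,0,0.03],"turn":[0,0,0],"fingers":-0.3},{"slide":[0,0,0.04],"turn":[0,0,0],"fingers":-0.3},{"slide":[-0.04,-0.009,0.04],"turn":[0,0,0],"fingers":-0.3},{"slide":[-0.06,-0.012,0.01],"turn":[0,0,0],"fingers":-0.3},{"slide":[0,0,0],"turn":[0,0,0],"fingers":-0.3}]'
python3 - <<'E'
from h import *
import pickle
s=snapshot('wrist');cv2.imwrite('pics/w16.png',s['image']);pickle.dump(s,open('w16.pkl','wb'))
s=snapshot('side');crop(s,130,140,290,260,5,'side16.png')
s=snapshot('scene');cv2.imwrite('pics/sc16.png',s['image'])
E
```

```text
clock: 30.72
eef_pos: [0.4915, 0.0601, 0.2281]
ee_rot: [3.123, 0.329, 0.007]
contact_force: [0.3, -0.1, -0.5]
grip_width: 0.0619
```

View pics/w16.png

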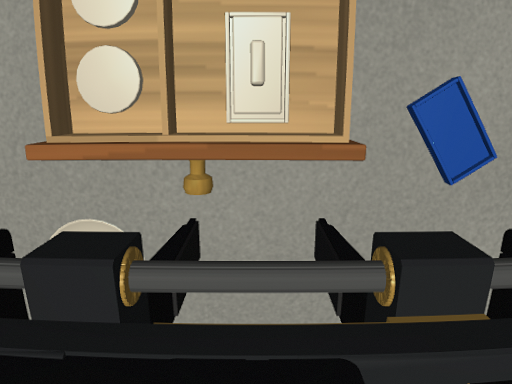

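View pics/side16.png

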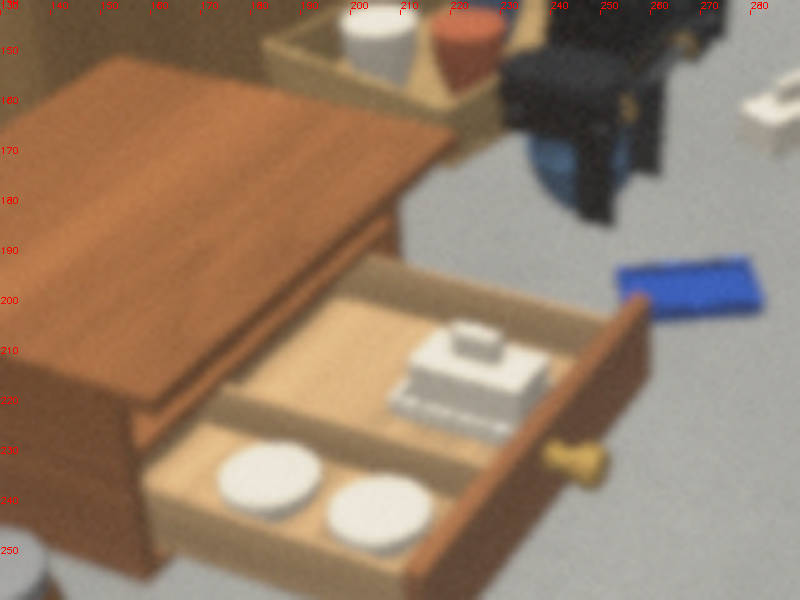

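View pics/sc16.png

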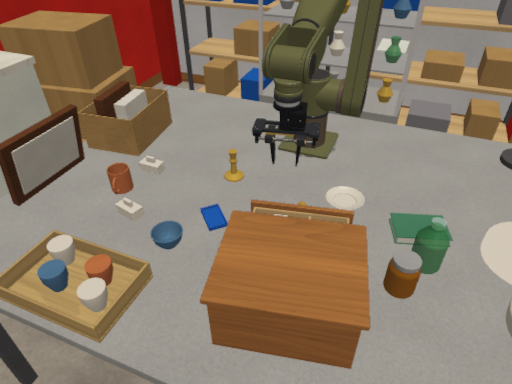

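```bash
python3 - <<'E'
from h import *
import pickle
np.set_printoptions(precision=4,suppress=True)
for f,bx in(("w5.pkl",(235,180,285,228)),("w10.pkl",(170,165,225,208)),("w16.pkl",(170,158,225,200))):
    s=pickle.load(open(f,"rb"));h=cv2.cvtColor(s["image"],cv2.COLOR_BGR2HSV)
    m=((h[...,0]>17)&(h[...,0]<28)&(h[...,1]>120)).astype(np.uint8);k=np.zeros_like(m);k[bx[1]:bx[3],bx[0]:bx[2]]=1
    n,l,st,c=cv2.connectedComponentsWithStats(m*k);i=1+np.argmax(st[1:,4]);x,y,w,hh,_=st[i];print(f,st[i],"front tip",plane(s,(x+w/2,y+hh),.054))
s=pickle.load(open("w16.pkl","rb"))
c=[plane(s,p,.068)[:2] for p in((231,23.5),(285,23.5),(232,115),(284,115))]
crop(s,205,0,310,135,5,"z.png");print(np.mean(c,0))
E
```

```text
w5.pkl [244 183  28  41 818] front tip [0.4605 0.1133 0.054 ]
w10.pkl [183 168  29  35 761] front tip [0.462  0.1135 0.054 ]
w16.pkl [184 160  29  35 743] front tip [0.4621 0.1132 0.054 ]
[0.5898 0.0797]
```

View pics/z.png

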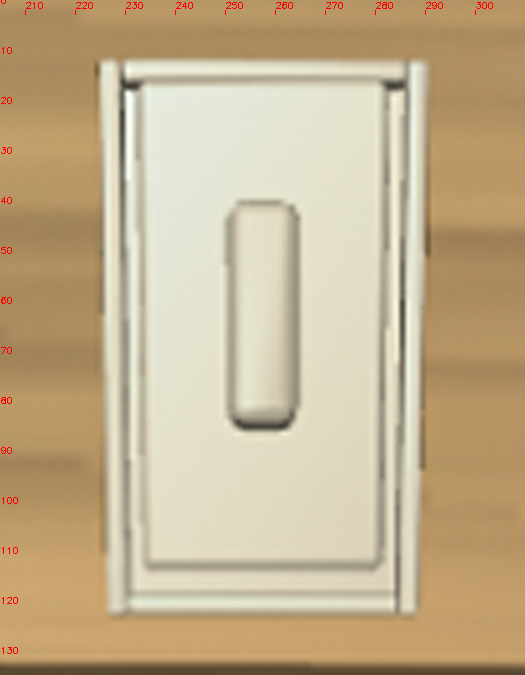

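The crop shows the roof at (232–281, 16–113), inside the rim on all sides and parallel to it, with gaps at both long sides. The knob has not moved since the dish was placed, and the arm is clear. Handing in.

```bash
python3 -c "
from plant import *
print(get_obs()['contact_force']); print(job_done())"
```

```text
[-0.54830565 -0.14795535 -0.66352665]
the job is handed in; nothing more can be done
None
```

I pulled the drawer to its stop, set the white dish on the bay floor, then seated the cover nearest the base inside its rim. I handed the job in with the arm clear, after about 31 s.

- **Drawer:** it reached the stop with an 18 N reaction after about 0.17 m of pull, on top of an estimated 0.015 m it was already open. Two knob measurements with the dish placed, before and after adding the cover, agree to 0.3 mm. One taken before the dish went in differs by 1.5 mm, as if slightly less open. I put that down to the tilted view and did not check further.
- **Dish:** it touched down gently (+5 N) at the expected height. It stood level at (0.594, 0.081), at about 12°, the chest's yaw.
- **Cover:** it touched down (+4 N) within 0.1 mm of the seated height. The last pictures show it square and inside the rim on every side.
- **Other things:** those visible in the last pictures look unmoved by eye; I did not measure them.

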